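Press the bearing cover home on the feed drive

ROBOT

A 6-joint arm with a two-finger parallel gripper is mounted at the origin on a cart in front of the work surface, level with it; the furniture and walls round the work are solid. World frame = base frame: x ahead of the robot, y to its left, z up, the work surface at z = 0. Lengths are in mm, angles in degrees, forces in N, time in s.
With the tool pointing down it reaches from about 350 to 850 mm from the base axis. Payload 8.1 kg.
Tool frame: the origin (TCP) lies between the finger pads; the fingertips stand 22 mm ahead of it and the grasp point (between the pads) lies 3 mm ahead of it; z points along the fingers, y is the direction in which the jaws open and shut (so a half turn about z gives the same grasp; the last joint's range is limited). The gripper opens to 85 mm and grips with 20 to 120 N. Pads are 22 mm wide; open, the fingers measure 114 mm over their backs; the gripper's body (76 mm by 85 mm) begins 54 mm behind the grasp point. The pads swing forward as they close: fully open they stand 13 mm farther back than shut.
Start: joints at [71.196, 7.471, 85.268, -0, 87.261, -4.893], TCP at [144.231, 582.411, 253.292] pointing down, gripper open.
Joint ranges: [-169.43, 169.43], [-51.17, 129.36], [1.28, 143.12], [-76.62, 256.62], [0, 156.53], [-152.29, 152.29]. Speed limits (degrees/s): [136.94, 136.94, 159.86, 180, 180, 180].

INTERFACE

Orientations are given as [roll, pitch, yaw] about the fixed x, y, z axes, in that order (R = Rz(yaw) Ry(pitch) Rx(roll)).
In Python, from bench import r gives the robot as it stands.
- The arm moves only by the tool drive_tool, never from a script. Its argument "moves" is a list of rows, each a list of 2 entries, a list of its own where there are three numbers: the shift along the world's x, y, z in mm, then the turn about the world's z in degrees. A call has exactly 8 rows; each row is the pose to reach, as a shift and turn from the pose commanded when the call began; what a row does not reach only later rows make up. A row lasts 1/12 s, in which the tool goes at most 41.7 mm and 7.16 degrees, less where a joint would pass 70% of its speed; a pose out of reach is approached as far as the arm can. A call with a gripper value outside its range is refused whole. "fingers" is the finger opening in mm, from 0 to 85.4, set as the call begins (left out, the last holds). The fingers move at their own pace and stop on an object; "squeeze" is the grip in N (left out, the last holds). Time passes only in rows, so rows that repeat a pose let the fingers close, or fill a call up. It gives the time, the measured TCP pose, the force and the opening at its end, in the units of the state.
- r.sense(): the state, without advancing time (a new reading comes with each control period).
- r.snapshot(name): name is "scene" or "side" or "wrist"; returns a dict with "pixels" (420x560x3 uint8, red, green, blue), "camera_matrix" (3x3 intrinsics, pixels), "xyz" and "orientation" of the camera in the world. Camera axes: x right, y down, z forward; pixel columns grow to the right and rows downward; lengths in mm; the calibration is good to about 2 mm. A picture is of the moment at which its call begins. There is no depth.
- r.hand_in(): hands the job in, once; it reports no verdict.
The state is a dict: "time": time; "joint_pos": joint angles; "qd": joint speeds; "joint_efforts": joint torques, N m; "tool_pos": TCP position; "tcp_rot": TCP orientation; "ft_force": force on the tool from outside, world axes, zero at the start; "wrist_torque": the same for the moment, N m; "finger_gap": finger opening in mm.
Only numpy, scipy, OpenCV 4.12 (cv2) and the standard library are available. Lean on these libraries where they do the work, as an engineer would, in place of code of your own. Each camera call takes 0.05 s, during which the arm holds its last target.

TASK

Close the open bearing on the feed drive: first lay the large black cover, hub up, centred on the sloping tops of the four spring clips and let go of it; then take the large driver out of the rack, stand it upright on the bench and take it again from above. Set its ring face over the cover's hub and press straight down until the cover snaps fully home under all four clips; press it home with the driver, not with the fingers. Finally stand the driver upright on the bench again, and leave everything else where it is.

Things in the scene. Friction and masses are not known exactly. Their poses are not given: they have to be found in the camera images.
- drive: Feed drive, a gear unit fixed to the bench: square grey cast case, foot 104 x 104 mm, and a dark round motor (47 mm thick) that sticks out along the drive's own +x to 97 mm from the origin, carrying a terminal box (70 mm high, 53 to 87 mm from the origin along +x). Origin: on the bench, straight under the centre of the bearing seat; z up.
- seat (a point): Centre of the round bearing seat on top of the drive, on the flat seat face 58 mm above the bench, where the cover's underside lies when home. Axes as the drive's. A ball bearing and shaft end show inside. Four steel spring clips 11 mm wide stand round it on the diagonals (45, 135, 225, 315 degrees from the drive's x), 27 to 35 mm from the centre; between them, along x and y, fingers have room.
- clip_tops (a point): Middle of the ring of the four clips, level with their tops, 17.5 mm above the seat face. Their inner faces slope down like a funnel to hooks: a cover laid on them rests with its underside about 11 mm above the seat face. Pressed down it spreads the sprung clips (peak about 13 N) and, 10 to 11 mm lower, the hooks (27 mm from the centre, 6 mm above the seat face) snap over its rim.
- cover: Large bearing cover, black plastic, 30 to 55 g: flat round rim 58 mm across and 5 mm thick with a closed round hub 30 mm across and 14 mm high in the middle (19 mm overall). Lies flat on the bench, hub up; grip it by the hub. Origin: centre of the flat underside; z up through the hub.
- small_cover: Small bearing cover, the same shape but 44 mm across with a 22 mm hub, 16 mm overall; too small for this seat, leave it. Origin: centre of its underside.
- rack: Low wooden rack fixed to the bench, 96 mm (its x) by 150 mm (its y), base 8 mm thick. Two drivers lie in it side by side along its x, 42.5 mm either side of its middle, axes 36 mm above the bench, handles towards the rack's -x (roughly the robot's right), heads sticking out at +x. Origin: centre of the underside.
- rack_gap (a point): Middle of the rack between its saddles, level with the drivers' axes. Each driver lies in two saddles, 12 mm thick, centred 36 mm either way along the rack's x, with side walls out to 23 mm from its axis and 46 mm high. Between them 60 mm of handle, centred here along x, is free to be gripped; drivers lift straight up out of the saddles.
- driver: Large hand driver (seating tool), 118 mm long, 0.17 to 0.29 kg: bare aluminium head 46 mm across, 27 mm long, with a flat ring face (bore 36 mm, 18 mm deep, to clear the cover's hub), then a round grey handle 30 mm across to the far end. Starts lying in either place of the rack. Origin: centre of the ring face; its z runs along its axis to the handle's end: up when it stands on its ring face.
- driver_end (a point): Centre of the large driver's handle end, 118 mm from the ring face along the driver's z.
- small_driver: Small hand driver, the same handle but a head only 34 mm across with a 25 mm bore, which would bear on the cover's hub; lies in the rack's other place; leave it. Origin and axes as the large driver's.
- white_roll: Roll of white tape lying flat, 58 mm across, 22 mm high. Origin: centre of its underside.
- brass_wool: Black round tip-cleaner cup with brass wool, 72 mm across, 51 mm high. Origin: centre of its underside.
- solder_reel: Reel of solder standing on its flange, 64 x 54 mm, 42 mm high. Origin: centre of its underside.
- spray_can: Small blue oil can with a yellow top, 35 mm across, 91 mm high. Origin: centre of its underside.
- flux_vial: Small amber vial with a black cap, 25 mm across, 54 mm high. Origin: centre of its underside.
- side_cutter: Side cutters with red handles lying flat, 48 x 141 mm, 12 mm high; long side along its own y. Origin: centre of its underside.
Mind the look-alikes: they are no part of the job. What is shaped like the driver but turquoise is not meant. There is more than one size of the drive; the job needs the larger.

How it is judged (in metres and radians):
On the way, in this order (a step that is already met when the one before it is completed fails the run):
1. the large cover lies on the four clips, level and centred, not yet snapped in, and let go (z of cover in the frame of seat between 0.005 and 0.017 m and horizontal distance between cover and seat below 0.006 m and angle between cover's own z axis and vertical below 0.15 rad and contact force between the fingers and cover below 0.05 N and linear speed of cover below 0.02 m/s), for 0.2 s.
2. the large driver stands upright on the bench, let go (angle between driver's own z axis and vertical below 0.08 rad and height (world z) of driver below 0.004 m and height (world z) of driver_end above 0.1 m and contact force between the fingers and driver below 0.05 N and linear speed of driver below 0.02 m/s), for 0.2 s.
3. the driver, upright, bears on the cover and the cover is fully home (z of cover in the frame of seat between -0.003 and 0.002 m and horizontal distance between cover and seat below 0.003 m and angle between cover's own z axis and vertical below 0.04 rad and contact force between driver and cover above 1.5 N and angle between driver's own z axis and vertical below 0.12 rad), for 0.05 s.
At the end, for the whole second after the job is handed in: The large cover lies fully home on the seat under all four clips (underside within 2 mm of the seat face, centred to 3 mm, level to 2 degrees); the large driver stands upright (to 5 degrees) on its ring face on the bench; both are at rest and let go (all of step 2 and z of cover in the frame of seat between -0.003 and 0.002 m and horizontal distance between cover and seat below 0.003 m and angle between cover's own z axis and vertical below 0.04 rad and linear speed of cover below 0.02 m/s and contact force between the fingers and cover below 0.05 N); the robot touches nothing.
It fails at once if the fingers touch the cover while it is (nearly) home: it must be pressed home with the driver (z of cover in the frame of seat below 0.004 m and horizontal distance between cover and seat below 0.01 m and contact force between the fingers and cover above 0.5 N).
It fails at once if the driver presses on the cover while it leans more than 9 degrees (contact force between driver and cover above 6 N and angle between driver's own z axis and vertical above 0.157 rad).
It fails at once if the small cover, the small driver or a bystander is shifted by more than 20 mm (distance of any of small_cover, small_driver, white_roll, brass_wool, solder_reel, spray_can, flux_vial, side_cutter from where it was at the start of the episode above 0.02 m).
It also fails if it takes over 72 s, if anything falls off the work surface, if the arm or the gripper's body presses on something with over 40 N, if the wrist force passes 120 N, or if a joint passes its speed limit or range.

## Working session

There is one attempt and no reset: what is moved stays moved. The work goes in short steps, Python scripts to look and compute and a tool call to move; the robot and the scene stay as the last step left them, time stands still between calls to the robot, and variables do not carry over. Pictures are saved under pics/ and viewed, and the job is handed in when it is done.

Besides the shell and the picture viewer there is one more tool, called after "Request:" as name([rows], argument=value, ...), one row to a line, values as JSON. drive_tool: Moves the arm, as the interface text tells. Its arguments: {"type":"object","properties":{"moves":{"type":"array","items":{"type":"array"}},"fingers":{"type":"number"},"squeeze":{"type":"number"}},"required":["moves"]}

```bash
mkdir -p pics; ls
cat > h.py <<'E'
import numpy as np, cv2, json
from bench import r
from scipy.spatial.transform import Rotation as R
def snap(n,f):
    s=r.snapshot(n); im=s["pixels"][:,:,::-1].copy(); cv2.imwrite('pics/'+f+'.png',im)
    np.savez('pics/'+f+'.npz',px=im,K=np.array(s["camera_matrix"]),t=np.array(s["xyz"]),o=np.array(s["orientation"]))
    return im
def load(f):
    d=np.load('pics/'+f+'.npz'); o=d['o']
    M=o if o.shape==(3,3) else R.from_euler('xyz',o,degrees=True).as_matrix()
    return d['px'],d['K'],d['t'],M
def ray(f,u,v):
    _,K,t,M=load(f); return t,M@np.linalg.inv(K)@np.array([u,v,1.])
def onz(f,u,v,z):
    t,d=ray(f,u,v); return t+d*(z-t[2])/d[2]
def proj(f,p):
    _,K,t,M=load(f); q=K@(M.T@(np.array(p,float)-t)); return q[:2]/q[2]
def tri(a,b):
    t1,d1=ray(*a);t2,d2=ray(*b);A=np.stack([d1,-d2],1);s=np.linalg.lstsq(A,t2-t1,rcond=None)[0]
    p,q=t1+d1*s[0],t2+d2*s[1];return (p+q)/2,np.linalg.norm(p-q)
def crop(f,x0,y0,x1,y1,k,out):
    im=load(f)[0][y0:y1,x0:x1];cv2.imwrite('pics/'+out+'.png',cv2.resize(im,None,fx=k,fy=k,interpolation=cv2.INTER_CUBIC))
E
python3 - <<'E'
from h import *
for n in("scene","side","wrist"):
    snap(n,n+'0'); d=np.load(f'pics/{n}0.npz');print(n,d['K'].tolist(),d['t'],d['o'])
print(r.sense())
E
```

```text
pics
scene [[492.7152689800804, 0.0, 277.2189603681945], [0.0, 492.7152689800804, 204.6672322598178], [0.0, 0.0, 1.0]] [-676.98966557 -419.20548443 1017.6948809 ] [-126.65583232   -0.16345342  -73.59630824]
side [[535.9095925221911, 0.0, 274.88123389577163], [0.0, 535.9095925221911, 212.28583098872306], [0.0, 0.0, 1.0]] [ 199.74599817 1298.11683602  780.00122543] [-116.59040965   -0.72456599 -164.69693914]
wrist [[293.7896971775744, 0.0, 275.7137495248552], [0.0, 293.7896971775744, 207.6053688086023], [0.0, 0.0, 1.0]] [ 69.64983408 601.77359805 372.93625014] [1.62517748e+02 1.10717910e-01 7.61988823e+01]
{'time': 0.15, 'joint_pos': array([ 7.11971427e+01,  7.50658273e+00,  8.53160476e+01,  1.61948930e-03,
        8.72618692e+01, -4.89066216e+00]), 'qd': array([-0.01135195, -0.15409872, -0.16575921, -0.10841159, -0.03261222,
       -0.10228044]), 'joint_efforts': array([ 9.90229200e-04, -5.70069730e+01, -5.01154661e+01, -8.57222517e-05,
        9.76718380e-03, -3.38266852e-05]), 'tool_pos': array([144.0758003 , 582.03258392, 252.46009141]), 'tcp_rot': array([-1.79915946e+02, -8.81560181e-03,  1.66087720e+02]), 'ft_force': array([ 0.38190178,  0.43323262, -0.19734866]), 'wrist_torque': array([ 0.05503423, -0.03219208,  0.024758  ]), 'finger_gap': 85.29205439452521}
```

View pics/scene0.png

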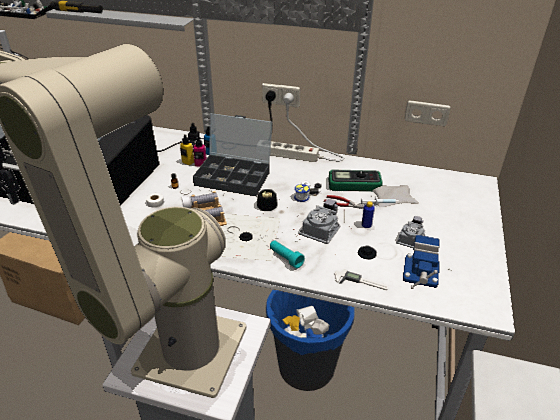

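View pics/side0.png

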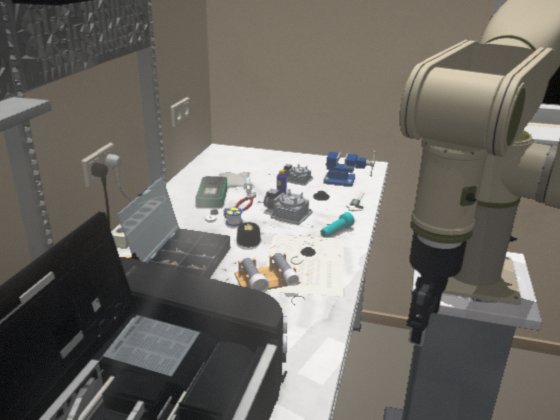

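View pics/wrist0.png

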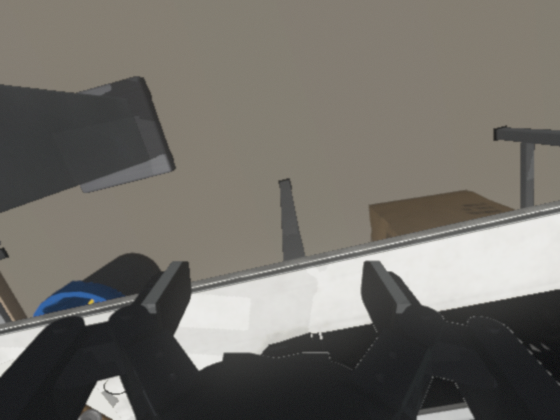

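Run:
```python
from h import *
crop('scene0',140,160,460,300,2.5,'c1')
crop('side0',190,150,390,300,4,'c2')
for f,u,v in[('scene0',246,236.5),('scene0',367,252.5),('side0',308,252),('side0',321,195)]:print(f,u,v,onz(f,u,v,5))
print(onz('scene0',320,212,66),onz('scene0',411,225,50));print(onz('side0',292,200,66),onz('side0',298,172,50))
```

```text
scene0 246 236.5 [438.99375612   9.37411374   5.        ]
scene0 367 252.5 [ 473.29134208 -368.83752147    5.        ]
side0 308 252 [443.52570208  16.32526337   5.        ]
side0 321 195 [ 481.27144973 -373.00112368    5.        ]
[ 552.02809057 -201.74485573   66.        ] [ 588.69694944 -484.69799716   50.        ]
[ 538.94798546 -178.30452387   66.        ] [ 581.54036858 -446.35903436   50.        ]
```

View pics/c1.png

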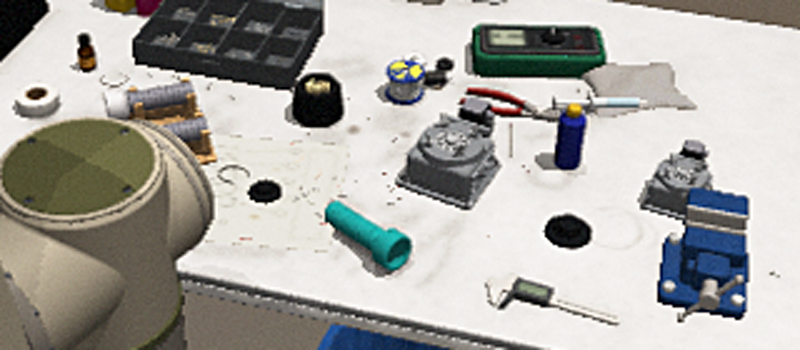

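View pics/c2.png

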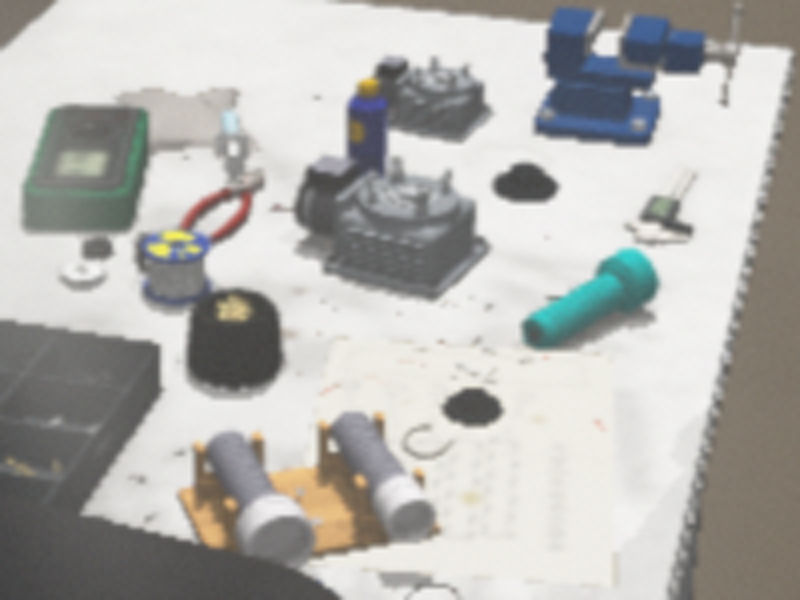

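Run:
```python
from h import *
a=onz('scene0',330.5,200,70);b=onz('scene0',320.5,216,60);print(a,b,np.degrees(np.arctan2(*(a-b)[1::-1])))
q=lambda x,y:(190+x/4,150+y/4)
a=onz('side0',*q(333,170),70);b=onz('side0',*q(408,197),60);print(a,b,np.degrees(np.arctan2(*(a-b)[1::-1])))
print([onz('side0',*q(x,y),36) for x,y in((275,535),(225,445),(408,510),(350,425))])
```

```text
[ 619.6745755  -221.64986404   70.        ] [ 539.90608253 -206.36330096   60.        ] -10.848443179076662
[ 607.74756411 -207.2426294    70.        ] [ 543.11020421 -196.10630054   60.        ] -9.775482774456218
[array([517.67309076, 250.17893105,  36.        ]), array([579.20664671, 159.89674285,  36.        ]), array([446.02267823, 200.44251454,  36.        ]), array([507.20827211, 112.35992001,  36.        ])]
```

Request:
drive_tool([
  [[20, -36, 0], 0],
  [[50, -66, 0], 0],
  [[80, -95, 0], 0],
  [[110, -124, 0], 0],
  [[140, -153, 0], 1],
  [[170, -182, 0], 2],
  [[200, -211, 0], 3],
  [[230, -240, 0], 4],
])

```text
time: 0.82
tool_pos: [374.4, 341.5, 253.2]
tcp_rot: [180.0, 0.0, 170.2]
ft_force: [-0.1, -0.6, 0.3]
finger_gap: 85.4
```

Request:
drive_tool([
  [[14, -36, 0], 0],
  [[28, -72, 0], 0],
  [[42, -108, 0], 0],
  [[56, -145, 0], 0],
  [[70, -182, 0], 0],
  [[84, -219, 0], 0],
  [[98, -256, 0], 0],
  [[106, -290, 0], 0],
])

```text
time: 1.48
tool_pos: [480.0, 50.9, 253.2]
tcp_rot: [-180.0, 0.0, 170.1]
ft_force: [1.3, 0.0, -0.7]
finger_gap: 85.3
```

Request:
drive_tool([
  [[8, -36, 0], 0],
  [[16, -72, 0], 0],
  [[24, -108, 0], 0],
  [[32, -144, 0], 0],
  [[40, -180, 0], 0],
  [[48, -216, 0], 0],
  [[48, -240, 0], 0],
  [[48, -240, 0], 0],
])

```text
time: 2.15
tool_pos: [526.9, -191.3, 252.6]
tcp_rot: [-179.9, -0.0, 169.9]
ft_force: [0.3, -0.1, 0.3]
finger_gap: 85.5
```

Run:
```python
from h import *
snap('wrist','w1');snap('scene','s1');snap('side','d1')
crop('side1' if 0 else 'd1',190,200,340,310,5,'d1c')
```

```text
(no output)
```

View pics/w1.png

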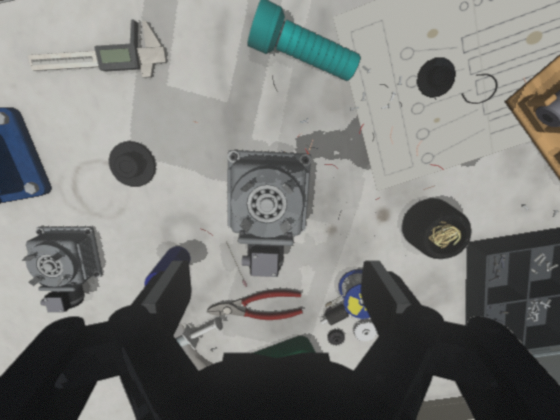

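View pics/s1.png

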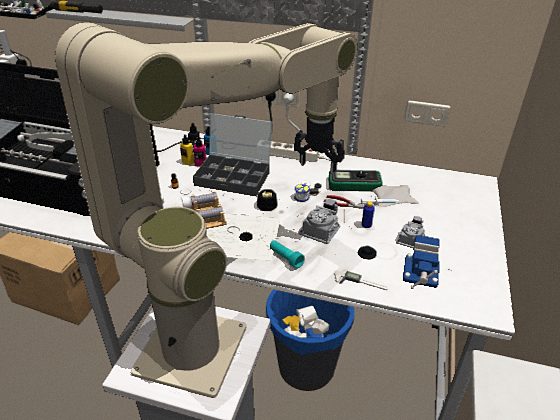

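View pics/d1c.png

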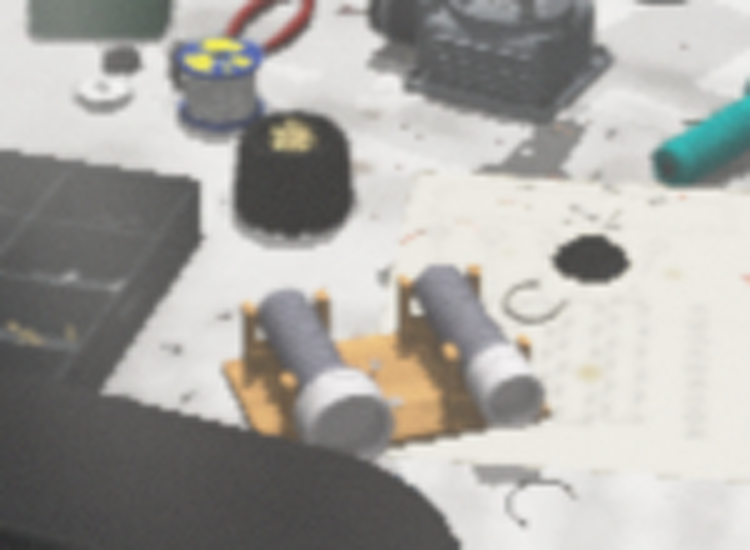

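Run:
```python
from h import *
crop('w1',90,125,180,205,6,'w1a'); crop('w1',215,140,325,285,4,'w1b')
```

```text
(no output)
```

View pics/w1a.png

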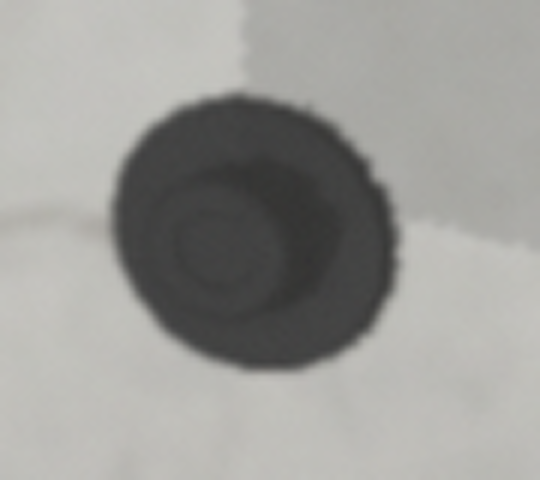

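View pics/w1b.png

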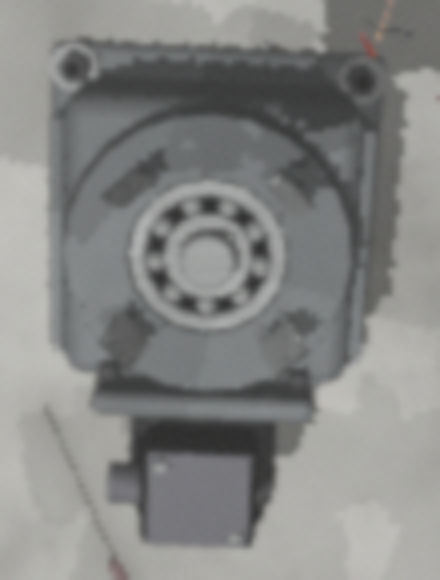

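Run:
```python
from h import *
im=load('w1')[0];g=cv2.cvtColor(im,cv2.COLOR_BGR2GRAY)[125:205,90:180]
m=(g<100).astype(np.uint8);n,l,s,c=cv2.connectedComponentsWithStats(m);i=1+np.argmax(s[1:,4])
ct=max(cv2.findContours((l==i).astype(np.uint8),0,1)[0],key=cv2.contourArea).reshape(-1,2)+[90,125]
P=np.array([onz('w1',u,v,2.5)[:2] for u,v in ct],np.float32);print('rim',cv2.minEnclosingCircle(P),cv2.fitEllipse(P))
print('hub',onz('w1',126.2,166.3,19))
s=onz('w1',267,204,57.5);b=onz('w1',265,265,70)
print('seat',s,'box',b,np.degrees(np.arctan2(*(b-s)[1::-1])))
a=onz('w1',215+73/4,140+65/4,12);c=onz('w1',215+362/4,140+78/4,12);print(a,c,np.degrees(np.arctan2(*(c-a)[1::-1]))-90)
# clip bases near corners
C=[(137,180),(300,175),(127,330),(292,330)]
print('clips',np.mean([onz('w1',215+x/4,140+y/4,70) for x,y in C],0))
# side/scene views
print(proj('d1',s),proj('s1',s), proj('s1',[*P.mean(0),2.5]),proj('d1',[*P.mean(0),2.5]))
```

```text
rim ((477.27264404296875, -365.9278259277344), 29.30691146850586) ((477.4746398925781, -366.0610046386719), (55.365291595458984, 57.47929382324219), 3.454643726348877)
hub [ 477.82996703 -365.72986371   19.        ]
seat [ 543.18110912 -203.20425446   57.5       ] box [ 611.33476262 -217.85657042   70.        ] -12.133301990036282
[ 489.3226836  -236.52260329   12.        ] [ 508.60737324 -150.1623299    12.        ] -12.587918825628904
clips [ 539.63213828 -200.55195479   70.        ]
[292.48586995 199.04813653] [319.70235644 215.83712763] [365.96813356 252.08757379] [321.73628799 196.68593766]
```

Request:
drive_tool([
  [[-8, -35, 0], -2],
  [[-16, -70, -20], -2],
  [[-25, -105, -40], -2],
  [[-35, -140, -65], -2],
  [[-48, -172, -90], -2],
  [[-48, -172, -110], -2],
  [[-48, -172, -110], -2],
  [[-48, -172, -110], -2],
])

```text
time: 2.97
tool_pos: [478.9, -356.8, 142.0]
tcp_rot: [179.9, -0.2, 168.1]
ft_force: [0.2, 0.5, 0.5]
finger_gap: 85.3
```

Run:
```python
from h import *
print(r.sense()['tool_pos']);snap('wrist','w2')
```

```text
[ 478.91414615 -356.81496613  142.01447125]
```

View pics/w2.png

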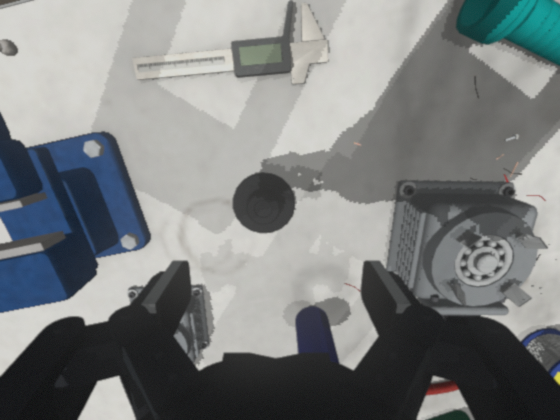

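Run:
```python
from h import *
im=load('w2')[0];g=cv2.cvtColor(im,cv2.COLOR_BGR2GRAY)[160:245,220:310]
m=(g<88).astype(np.uint8);n,l,s,c=cv2.connectedComponentsWithStats(m);i=1+np.argmax(s[1:,4]);print(s[i])
ct=max(cv2.findContours((l==i).astype(np.uint8),0,1)[0],key=cv2.contourArea).reshape(-1,2)+[220,160]
P=np.array([onz('w2',u,v,2.5)[:2] for u,v in ct],np.float32);print('rim',cv2.minEnclosingCircle(P),cv2.fitEllipse(P))
crop('w2',220,160,310,245,6,'w2a')
print(onz('w2',150,240,15),onz('w2',130,285,40), onz('w2',312,330,80), r.sense()['tool_pos'])
print(onz('w2',484,258,57.5))
```

```text
[  14   12   61   60 2870]
rim ((476.8863830566406, -366.2303771972656), 28.829883575439453) ((477.07598876953125, -366.06915283203125), (55.38546371459961, 56.84757995605469), 55.40126037597656)
[ 486.69278765 -474.27146821   15.        ] [ 515.03219257 -491.51920317   40.        ] [ 559.60207048 -344.44594076   80.        ] [ 480.13808199 -357.30051439  143.95530613]
[ 539.92577684 -203.23541659   57.5       ]
```

View pics/w2a.png

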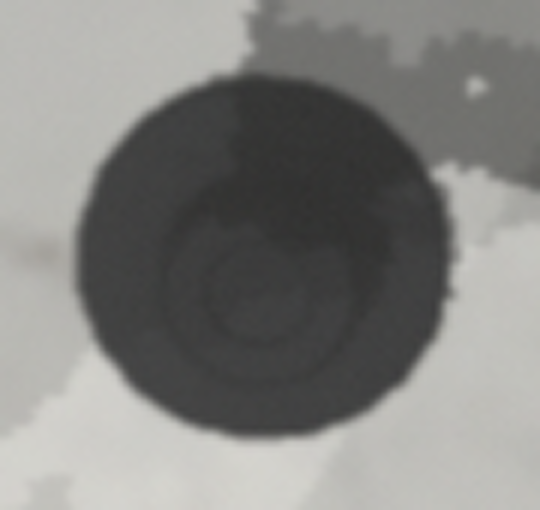

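Request:
drive_tool([
  [[-3, -6.5, -20], 0],
  [[-3, -6.5, -45], 0],
  [[-3, -6.5, -70], 0],
  [[-3, -6.5, -90], 0],
  [[-3, -6.5, -104], 0],
  [[-3, -6.5, -112], 0],
  [[-3, -6.5, -115], 0],
  [[-3, -6.5, -115], 0],
], fingers=60)

```text
time: 3.68
tool_pos: [477.2, -365.1, 29.0]
tcp_rot: [-180.0, 0.0, 168.1]
ft_force: [-0.8, 0.5, -0.4]
finger_gap: 60.0
```

Run:
```python
from h import *
print(r.sense()['tool_pos']);snap('wrist','w3')
```

```text
[ 477.20162986 -365.12449307   29.04149726]
```

View pics/w3.png

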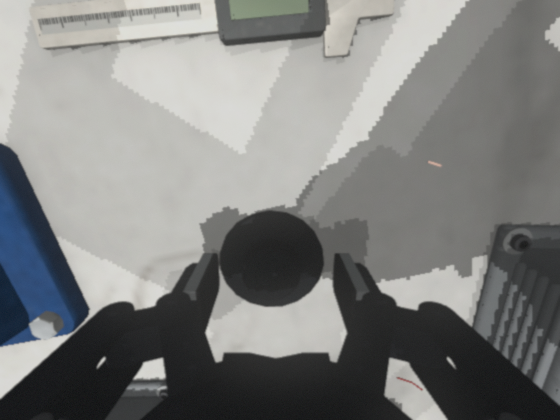

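Request:
drive_tool([
  [[0, 0, 0], 0],
  [[0, 0, 0], 0],
  [[0, 0, 0], 0],
  [[0, 0, 0], 0],
  [[0, 0, 0], 0],
  [[0, 0, 0], 0],
  [[0, 0, 4], 0],
  [[0, 0, 8], 0],
], fingers=20, squeeze=30)

```text
time: 4.4
tool_pos: [476.3, -365.3, 36.6]
tcp_rot: [180.0, -0.0, 168.1]
ft_force: [-0.2, 0.5, 0.3]
finger_gap: 28.4
```

Run:
```python
from h import *
print(r.sense()['tool_pos'],r.sense()['finger_gap']);snap('wrist','w4')
```

```text
[ 476.28809    -365.29506562   36.56522533] 28.38919843452971
```

View pics/w4.png

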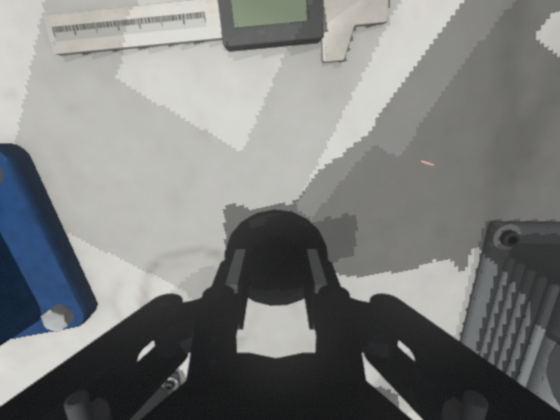

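Request:
drive_tool([
  [[0, 0, 35], 0],
  [[0, 0, 70], 0],
  [[0, 25, 100], 0],
  [[5, 55, 125], 0],
  [[12, 90, 140], 0],
  [[18, 125, 140], 0],
  [[23, 160, 140], 0],
  [[23, 163, 140], 0],
])

```text
time: 5.12
tool_pos: [500.2, -197.4, 176.9]
tcp_rot: [179.9, 0.0, 168.3]
ft_force: [-0.9, 0.8, -0.8]
finger_gap: 28.3
```

Run:
```python
from h import *
print(r.sense()['tool_pos'],r.sense()['finger_gap']);snap('wrist','w5');print(r.sense()['tool_pos'])
crop('w5',160,120,400,300,3.3,'w5a')
```

```text
[ 500.23199483 -197.44260369  176.93424347] 28.275677406737525
[ 499.90149711 -199.1345501   176.67690288]
```

View pics/w5a.png

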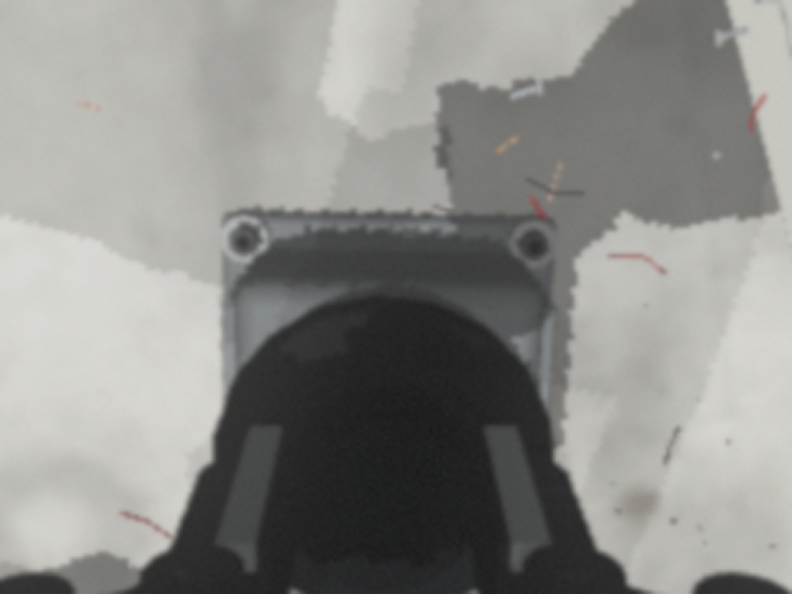

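View pics/w5.png

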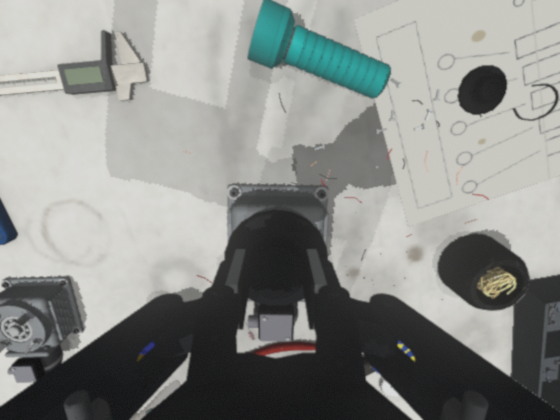

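Request:
drive_tool([
  [[30, 0, 0], 0],
  [[60, 0, 0], 0],
  [[85, 0, 0], 0],
  [[85, 0, 0], 0],
  [[85, 0, 0], 0],
  [[85, 0, 0], 0],
  [[85, 0, 0], 0],
  [[85, 0, 0], 0],
])

```text
time: 5.83
tool_pos: [583.7, -202.8, 176.4]
tcp_rot: [-180.0, -0.0, 168.0]
ft_force: [-0.4, 0.1, 0.1]
finger_gap: 28.3
```

Run:
```python
from h import *
print(r.sense()['tool_pos'],r.sense()['finger_gap']);snap('wrist','w6');snap('side','d6');snap('scene','s6');print(r.sense()['tool_pos'])
crop('w6',190,40,390,240,3,'w6a')
```

```text
[ 583.71470781 -202.80992259  176.44941609] 28.267115258038217
[ 584.05629608 -202.54248841  176.67235474]
```

View pics/w6a.png

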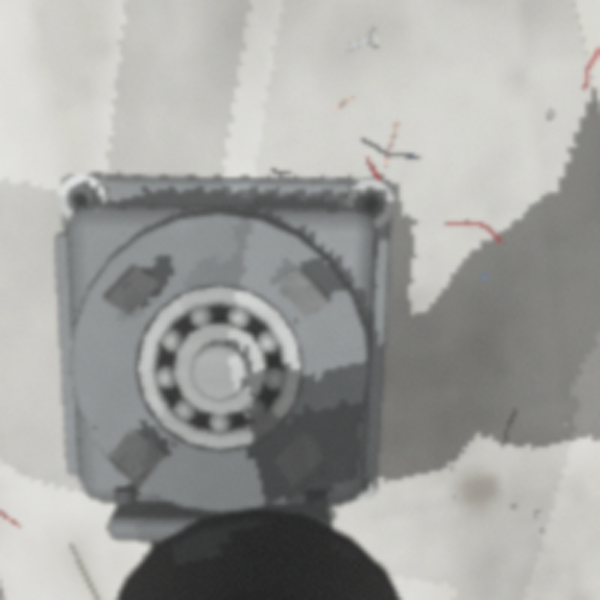

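Run:
```python
from h import *
for z in(54,58):print(onz('w6',263,162.7,z))
print('clips',np.mean([onz('w6',190+x/3,40+y/3,68) for x,y in((138,287),(303,285),(138,457),(298,458))],0))
crop('d6',260,170,330,235,8,'d6a');crop('s6',290,185,350,250,8,'s6a')
```

```text
[ 543.23176299 -203.85885492   54.        ]
[ 542.66202347 -203.56071369   58.        ]
clips [ 542.8152891  -203.11326619   68.        ]
```

View pics/d6a.png

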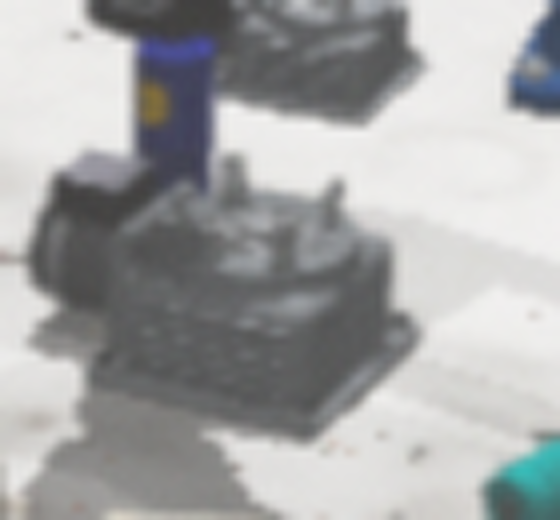

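View pics/s6a.png

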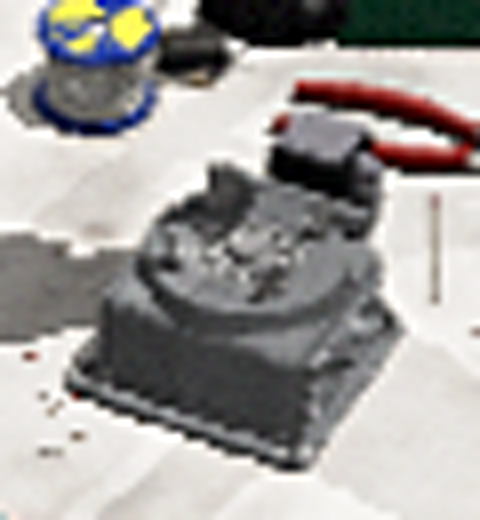

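Request:
drive_tool([
  [[-20, 0, 0], 0],
  [[-42.5, 0, 0], 0],
  [[-42.5, 0, -10], 0],
  [[-42.5, 0, -30], 0],
  [[-42.5, 0, -50], 0],
  [[-42.5, 0, -62], 0],
  [[-42.5, 0, -66], 0],
  [[-42.5, 0, -66], 0],
])

```text
time: 6.65
tool_pos: [541.1, -201.9, 108.8]
tcp_rot: [180.0, -0.1, 168.1]
ft_force: [0.9, -0.3, 0.2]
finger_gap: 28.1
```

Run:
```python
from h import *
print(r.sense()['tool_pos'],r.sense()['finger_gap']);snap('wrist','w7');snap('side','d7');snap('scene','s7')
a=cv2.resize(load('d7')[0][160:230,250:340],None,fx=6,fy=6,interpolation=2);b=cv2.resize(load('s7')[0][160:250,280:360],None,fx=4.67,fy=4.67,interpolation=2)[:420]
cv2.imwrite('pics/m7.png',np.hstack([cv2.resize(a,(420,330)),cv2.resize(b,(360,330))]))
```

```text
[ 541.12053072 -201.88551021  108.82944682] 28.06774463617283
```

View pics/w7.png

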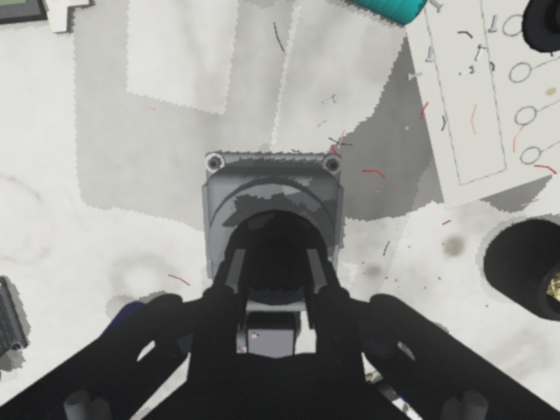

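View pics/m7.png

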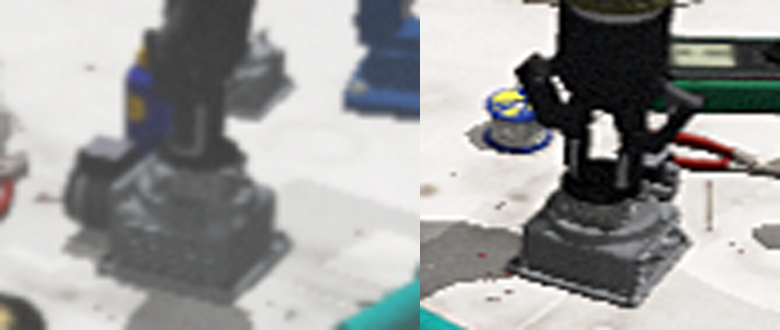

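Request:
drive_tool([
  [[0.5, -0.3, -3], 0],
  [[0.5, -0.3, -6], 0],
  [[0.5, -0.3, -8], 0],
  [[0.5, -0.3, -10], 0],
  [[0.5, -0.3, -11], 0],
  [[0.5, -0.3, -12], 0],
  [[0.5, -0.3, -12], 0],
  [[0.5, -0.3, -12], 0],
])

```text
time: 7.47
tool_pos: [542.6, -202.9, 98.5]
tcp_rot: [-180.0, 0.0, 168.1]
ft_force: [0.8, -1.4, 1.4]
finger_gap: 28.2
```

Request:
drive_tool([
  [[0, 0, -1], 0],
  [[0, 0, -1], 0],
  [[0, 0, -1], 0],
  [[0, 0, -1], 0],
  [[0, 0, -1], 0],
  [[0, 0, -1], 0],
  [[0, 0, -1], 0],
  [[0, 0, -1], 0],
])

```text
time: 8.13
tool_pos: [542.6, -202.7, 97.5]
tcp_rot: [-180.0, 0.0, 168.1]
ft_force: [0.5, -3.6, 4.1]
finger_gap: 28.4
```

Request:
drive_tool([
  [[0, 0, 0], 0],
  [[0, 0, 0], 0],
  [[0, 0, 0], 0],
  [[0, 0, 0], 0],
  [[0, 0, 5], 0],
  [[0, 0, 20], 0],
  [[0, 0, 45], 0],
  [[0, 0, 75], 0],
], fingers=56)

```text
time: 8.8
tool_pos: [540.9, -201.8, 171.1]
tcp_rot: [179.9, -0.3, 168.1]
ft_force: [0.2, 0.3, 1.0]
finger_gap: 56.1
```

Request:
drive_tool([
  [[10, 0, 10], 0],
  [[25, 0, 10], 0],
  [[40, 0, 10], 0],
  [[50, 0, 10], 0],
  [[50, 0, 10], 0],
  [[50, 0, 10], 0],
  [[50, 0, 10], 0],
  [[50, 0, 10], 0],
])

```text
time: 9.47
tool_pos: [591.8, -202.6, 182.2]
tcp_rot: [180.0, -0.0, 168.1]
ft_force: [-0.2, 0.3, -1.1]
finger_gap: 56.1
```

Run:
```python
from h import *
print(r.sense()['tool_pos'],r.sense()['finger_gap']);snap('wrist','w8');snap('side','d8');snap('scene','s8')
crop('w8',190,40,390,240,3,'w8a')
a=cv2.resize(load('d8')[0][165:230,255:335],(420,341),interpolation=2);b=cv2.resize(load('s8')[0][180:250,285:355],(341,341),interpolation=2)
cv2.imwrite('pics/m8.png',np.hstack([a,b]))
```

```text
[ 591.76179677 -202.58394307  182.16926887] 56.10475038668061
```

View pics/w8a.png

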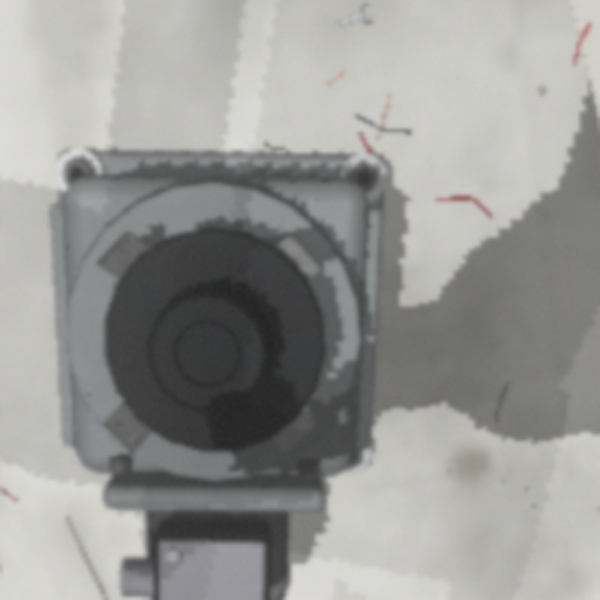

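View pics/m8.png

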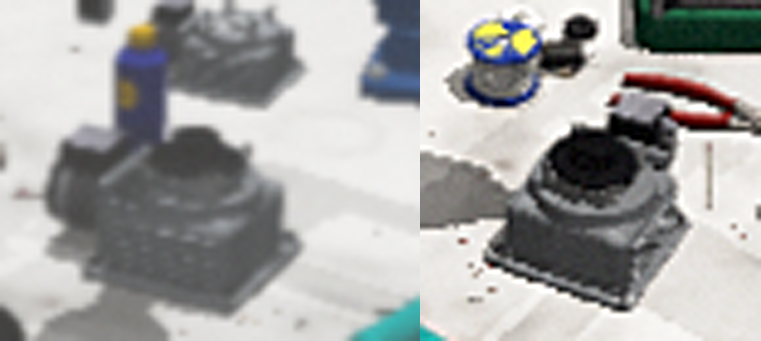

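Run:
```python
from h import *
print(onz('w8',259,157.3,88),onz('w8',261.7,153.3,72))
# image of side rack area
crop('d8',220,230,320,320,7,'d8r');crop('s8',170,175,240,235,10,'s8r')
```

```text
[ 542.81107568 -203.50517695   88.        ] [ 542.162339   -202.09694959   72.        ]
```

View pics/d8r.png

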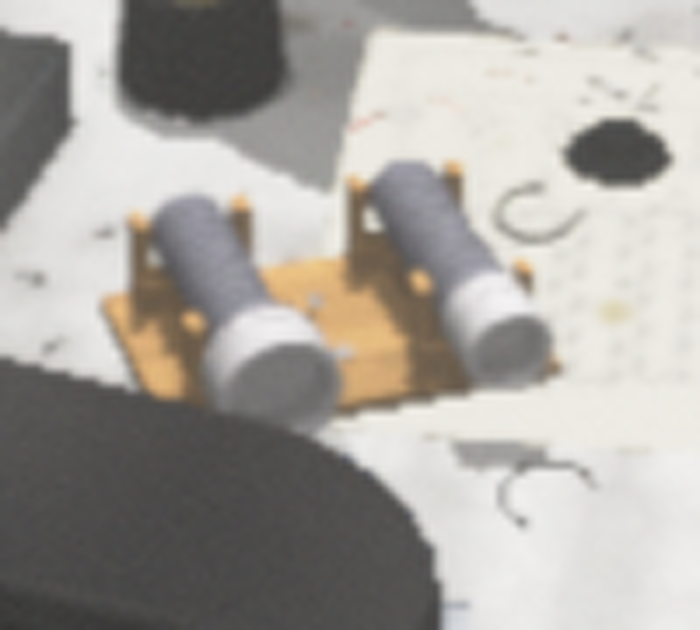

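View pics/s8r.png

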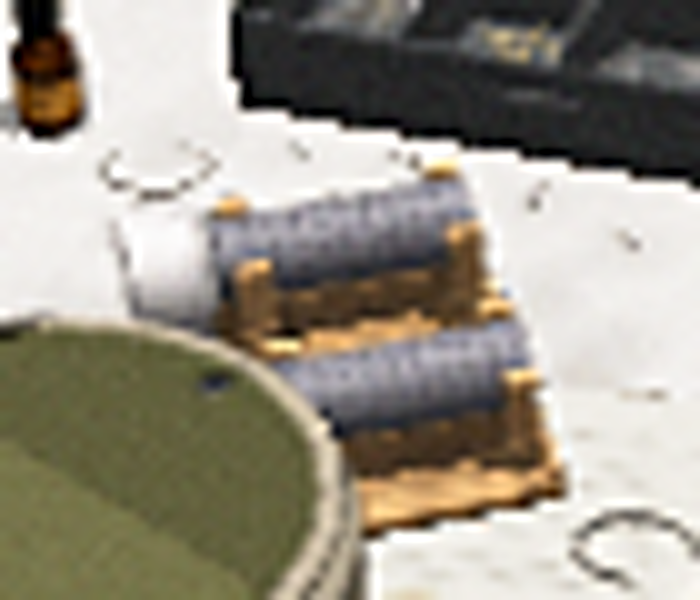

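Request:
drive_tool([
  [[-5, 25, 25], -3],
  [[-10, 55, 50], -6],
  [[-15, 90, 70], -9],
  [[-20, 125, 75], -12],
  [[-25, 160, 75], -15],
  [[-30, 195, 75], -18],
  [[-35, 230, 75], -21],
  [[-40, 265, 75], -24],
], fingers=70)

```text
time: 10.28
tool_pos: [551.7, 63.8, 257.6]
tcp_rot: [180.0, 0.0, 143.9]
ft_force: [1.4, 0.2, 0.5]
finger_gap: 70.2
```

Request:
drive_tool([
  [[-5, 30, 0], -4],
  [[-10, 60, 0], -8],
  [[-15, 90, 0], -12],
  [[-20, 115, 0], -16],
  [[-22, 128, 0], -20],
  [[-22, 128, 0], -22],
  [[-22, 128, 0], -22],
  [[-22, 128, 0], -22],
])

```text
time: 10.95
tool_pos: [530.3, 190.3, 257.4]
tcp_rot: [180.0, 0.0, 122.2]
ft_force: [0.1, -1.1, -0.1]
finger_gap: 70.3
```

Run:
```python
from h import *
print(r.sense()['tool_pos'],r.sense()['tcp_rot']);snap('wrist','w9');print(r.sense()['tool_pos'])
```

```text
[530.29181216 190.31492148 257.35051101] [1.79997814e+02 1.09392304e-02 1.22183964e+02]
[530.41030672 189.9906443  257.34265512]
```

View pics/w9.png

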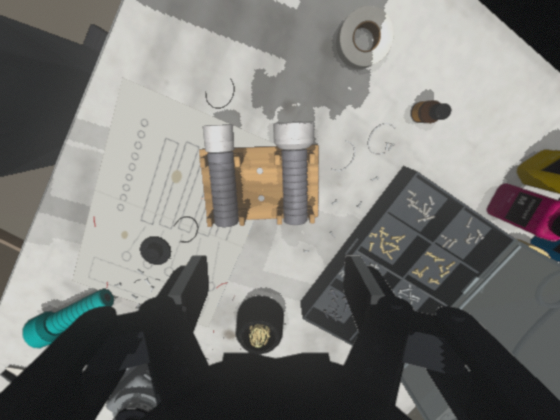

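Run:
```python
from h import *
crop('w9',185,105,335,240,5,'w9a')
```

```text
(no output)
```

View pics/w9a.png

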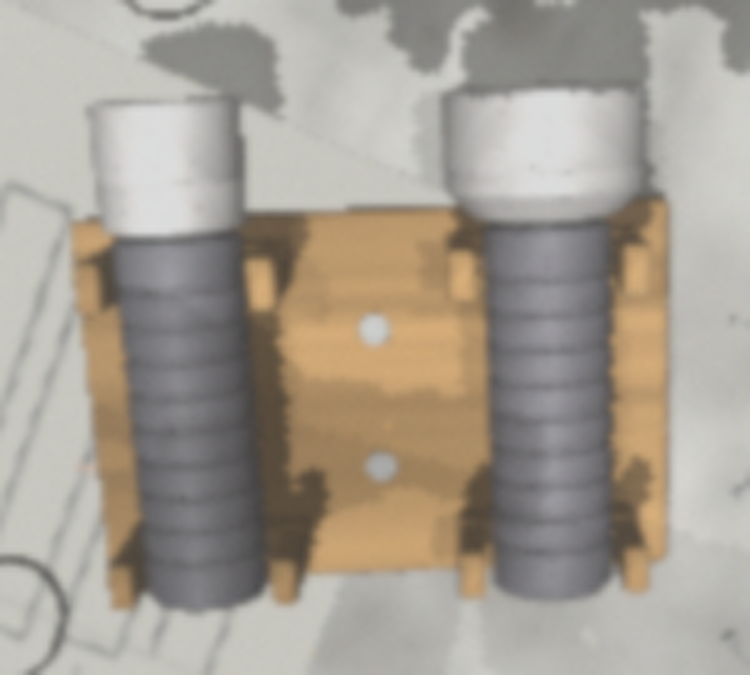

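Run:
```python
from h import *
q=lambda x,y,z:onz('w9',185+x/5,105+y/5,z)
for L in((488,225,495,590),(610,225,612,590)):
    print(q(*L[:2],36),q(*L[2:],36))
a=q(549,225,36);b=q(553.5,592,36);d=a-b;print(a,b,np.linalg.norm(d),'ang',np.degrees(np.arctan2(d[1],d[0])))
F=(q(462,252,46)+q(636,248,46))/2;B=(q(472,552,46)+q(636,550,46))/2
# all four post tops; use top faces centres
print('posts',F,B,(F+B)/2,np.linalg.norm(F-B),np.degrees(np.arctan2(*(F-B)[1::-1])))
print('face', q(543,90,59), q(543,92,45))
```

```text
[516.62829128 228.21680368  36.        ] [566.42002547 153.86860945  36.        ]
[540.33301314 243.19883046  36.        ] [590.96504853 169.38137225  36.        ]
[528.4806329  235.70780486  36.        ] [578.98453031 161.18323298  36.        ] 90.02530459950793 ang 124.12475318582734
posts [530.38042385 231.68821091  46.        ] [570.6996807  172.74811755  46.        ] [550.54005227 202.21816423  46.        ] 71.41132318301213 124.37493116647245
face [509.46927763 259.66261521  59.        ] [510.58079863 259.45289684  45.        ]
```

Request:
drive_tool([
  [[15, -1, -25], 2],
  [[30, -1.5, -55], 2],
  [[30, -1.5, -90], 2],
  [[30, -1.5, -125], 2],
  [[30, -1.5, -145], 2],
  [[30, -1.5, -150], 2],
  [[30, -1.5, -150], 2],
  [[30, -1.5, -150], 2],
], fingers=60)

```text
time: 11.67
tool_pos: [561.3, 188.6, 108.7]
tcp_rot: [179.9, 0.0, 124.1]
ft_force: [0.1, -0.6, 0.6]
finger_gap: 60.0
```

Run:
```python
from h import *
print(r.sense()['tool_pos'],r.sense()['tcp_rot']);snap('wrist','w10');print(r.sense()['tool_pos'])
```

```text
[561.29851258 188.59859256 108.69188326] [1.79922237e+02 2.95093361e-02 1.24073349e+02]
[561.98078966 188.89543695 109.69486222]
```

View pics/w10.png

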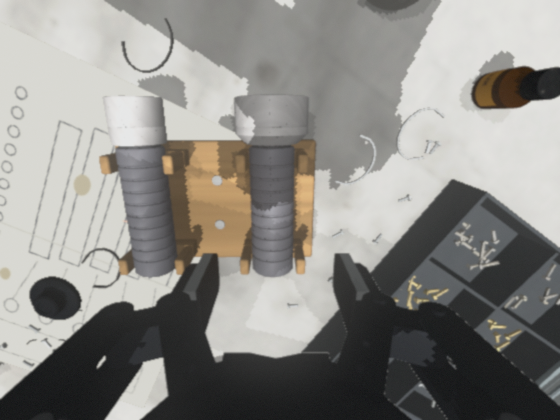

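Run:
```python
from h import *
print(proj('w10',[561.5,188.5,36]),proj('w10',[599,214,30]))
p=lambda x,y,z:onz('w10',x,y,z)
print(p(455,182,40),p(305,332,40),p(350,290,40),p(350,290,0))
a=p(272,150,36);b=p(272.5,268,36);d=a-b;print(a,b,np.linalg.norm(d),np.degrees(np.arctan2(d[1],d[0])))
for s in (0,33):
  print(b+d/np.linalg.norm(d)*s)
print(p(246,262,46),p(299,262,46),p(240,155,46),p(303,155,46))
```

```text
[274.57632346 230.48128255] [336.99280581 227.3210148 ]
[639.59729721 284.87748372  40.        ] [627.97941898 132.69853653  40.        ] [633.48669785 181.96153019  40.        ] [6.57871861e+02 1.66879739e+02 2.84217094e-14]
[528.59109613 234.08590475  36.        ] [576.92195553 163.00903408  36.        ] 85.95227462996954 124.21492343662668
[576.92195553 163.00903408  36.        ]
[558.3660957  190.29786084  36.        ]
[556.03298895 161.22672861  46.        ] [586.50224639 181.89093628  46.        ] [513.37205171 221.42007379  46.        ] [545.63526    243.32714613  46.        ]
```

Request:
drive_tool([
  [[-2, 0, -10], 0],
  [[-2, 0, -30], 0],
  [[-2, 0, -48], 0],
  [[-2, 0, -60], 0],
  [[-2, 0, -67], 0],
  [[-2, 0, -69], 0],
  [[-2, 0, -69], 0],
  [[-2, 0, -69], 0],
])

```text
time: 12.38
tool_pos: [559.2, 189.1, 39.3]
tcp_rot: [179.9, 0.0, 124.1]
ft_force: [0.3, -0.5, -0.0]
finger_gap: 60.0
```

Request:
drive_tool([
  [[0, 0, 0], 0],
  [[0, 0, 0], 0],
  [[0, 0, 0], 0],
  [[0, 0, 0], 0],
  [[0, 0, 0], 0],
  [[0, 0, 0], 0],
  [[0, 0, 0], 0],
  [[0, 0, 0], 0],
], fingers=20, squeeze=30)

```text
time: 13.05
tool_pos: [559.0, 189.0, 39.3]
tcp_rot: [179.9, 0.0, 124.1]
ft_force: [-1.4, -0.2, 6.3]
finger_gap: 29.4
```

Run:
```python
from h import *
print(r.sense()['tool_pos'],r.sense()['tcp_rot']);snap('wrist','w11');snap('side','d11');crop('d11',210,200,350,300,5,'d11a')
```

```text
[559.02436968 189.01374175  39.31068386] [1.79934262e+02 2.84325677e-02 1.24090764e+02]
```

View pics/w11.png

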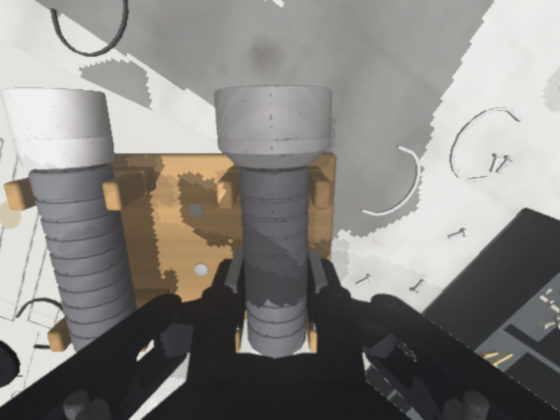

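View pics/d11a.png

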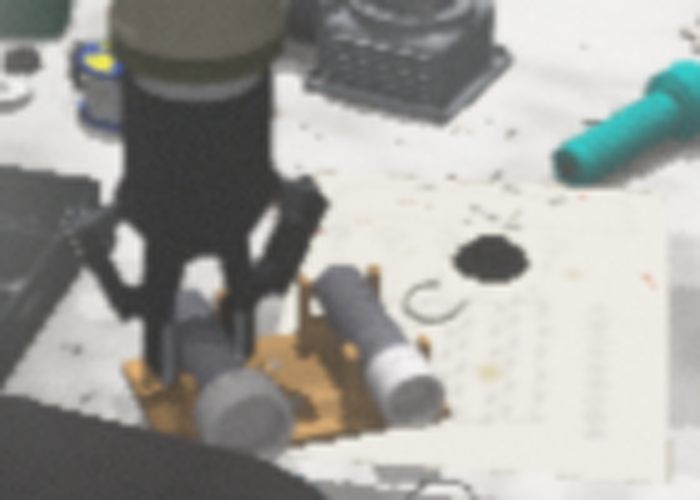

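Request:
drive_tool([
  [[0, 0, 10], 0],
  [[0, 0, 25], 0],
  [[0, 0, 45], 0],
  [[0, 0, 65], 0],
  [[0, 0, 85], 0],
  [[0, 0, 100], 0],
  [[0, 0, 105], 0],
  [[0, 0, 105], 0],
])

```text
time: 13.82
tool_pos: [559.5, 189.2, 145.4]
tcp_rot: [179.8, 0.1, 124.1]
ft_force: [0.5, -0.2, -2.9]
finger_gap: 28.7
```

Run:
```python
from h import *
s=r.sense();print(s['tool_pos'],s['ft_force'],s['wrist_torque'],s['finger_gap']);snap('wrist','w12');snap('side','d12');crop('d12',200,180,340,280,5,'d12a')
```

```text
[559.51739422 189.17440321 145.37125881] [ 0.52343404 -0.16803746 -2.86838773] [-0.09954002 -0.0033891  -0.02886128] 28.660305855447287
```

View pics/w12.png

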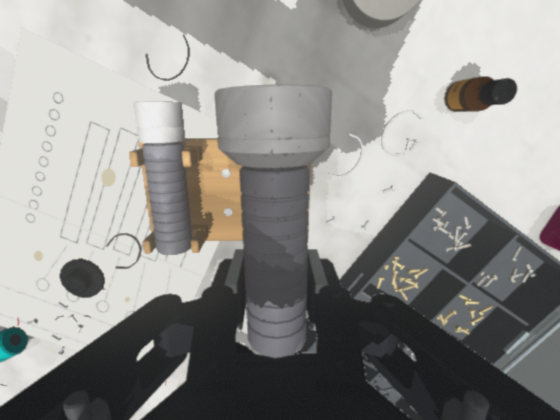

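View pics/d12a.png

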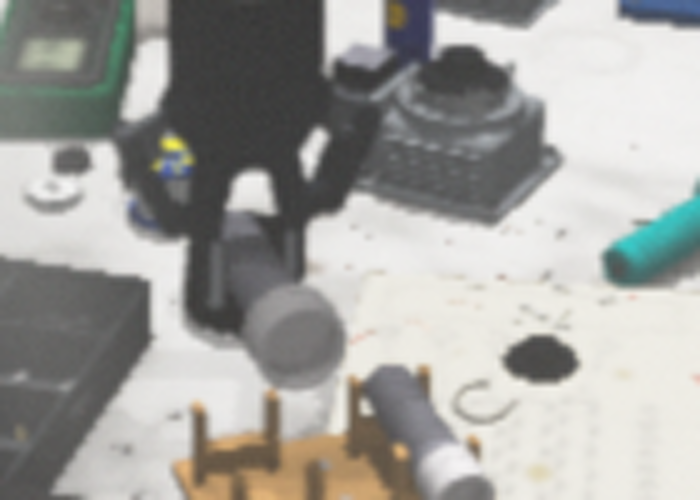

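Run:
```python
from h import *
for n,u,v in[('smallcover',436,77),('turq head',262,25),('turq end',350,66),('brass',438,232),('drive foot edge',313,205),('reel',352,290),('cutter',300,300),('sheet lo',370,190)]: print(n,onz('w1',u,v,0)[:2].round())
for n,u,v in[('roll',362,40),('vial',425,112),('small head',218,125),('rack LL',206,220),('smallcover',155,250),('brass',260,330),('box corner',305,305),('turq',60,320),('paper tl',130,80),('dark edge',60,200),('ring',220,95)]: print(n,onz('w9',u,v,0)[:2].round())
```

```text
smallcover [442.  15.]
turq head [ 354. -175.]
turq end [413. -83.]
brass [640.  15.]
drive foot edge [ 572. -148.]
reel [ 710. -110.]
cutter [ 714. -187.]
sheet lo [564. -72.]
roll [529. 378.]
vial [642. 357.]
small head [435. 208.]
rack LL [482.  90.]
smallcover [442.  11.]
brass [639. -26.]
box corner [673.  49.]
turq [ 370. -174.]
paper tl [322. 198.]
dark edge [303.  11.]
ring [421. 240.]
```

Request:
drive_tool([
  [[0, -25, 5], 7],
  [[0, -60, 5], 14],
  [[0, -95, 5], 21],
  [[0, -130, 5], 28],
  [[0, -165, 5], 35],
  [[-5, -200, 5], 42],
  [[-10, -235, 5], 49],
  [[-15, -265, 5], 56],
])

```text
time: 14.58
tool_pos: [541.9, -77.8, 146.3]
tcp_rot: [180.0, -0.2, -179.8]
ft_force: [0.3, 0.3, -1.5]
finger_gap: 28.8
```

Request:
drive_tool([
  [[0, 0, 0], 0],
  [[0, 0, 0], 0],
  [[0, 0, 0], 0],
  [[0, 0, 0], 0],
  [[0, 0, 0], 0],
  [[0, 0, 0], 0],
  [[0, 0, 0], 0],
  [[0, 0, 0], 0],
], squeeze=20)

```text
time: 15.25
tool_pos: [543.6, -75.5, 148.3]
tcp_rot: [-180.0, 0.0, 179.9]
ft_force: [-0.1, 0.3, -2.1]
finger_gap: 29.1
```

Run:
```python
from h import *
s=r.sense();print(s['tool_pos'],s['ft_force'],s['wrist_torque'],s['finger_gap']);snap('wrist','w13');snap('side','d13');snap('scene','s13')
a=cv2.resize(load('d13')[0][120:240,200:340],(466,400));b=cv2.resize(load('s13')[0][140:280,230:350],(334,400));cv2.imwrite('pics/m13.png',np.hstack([a,b]))
```

```text
[543.55155303 -75.50211232 148.3168229 ] [-0.10427991  0.25547569 -2.06269523] [-0.00915001 -0.00964488  0.01128829] 29.09448953270318
```

View pics/w13.png

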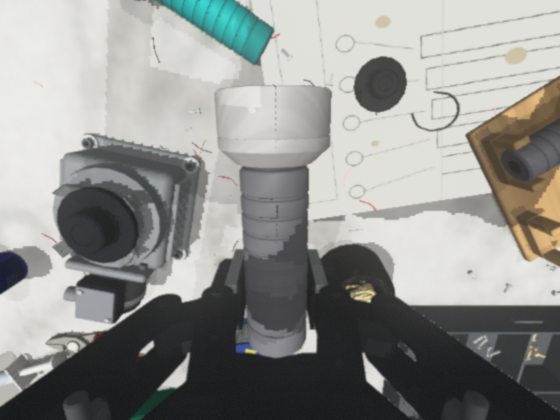

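View pics/m13.png

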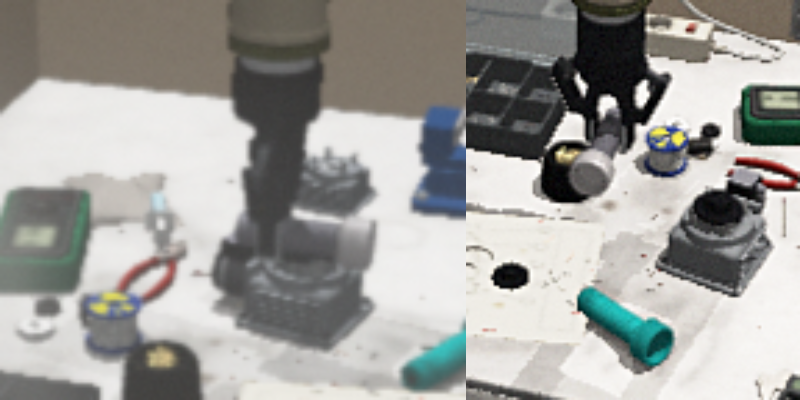

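Request:
drive_tool([
  [[-10, 0, -15], 0],
  [[-25, 0, -30], 0],
  [[-30, -5, -40], 0],
  [[-30, -5, -45], 0],
  [[-30, -5, -45], 0],
  [[-30, -5, -45], 0],
  [[-30, -5, -45], 0],
  [[-30, -5, -45], 0],
], fingers=29.4)

```text
time: 16.07
tool_pos: [514.6, -81.3, 104.4]
tcp_rot: [-180.0, 0.1, 179.9]
ft_force: [-0.1, 0.7, -0.9]
finger_gap: 29.3
```

```bash
cat > look.py <<'E'
import sys
from h import *
k=sys.argv[1]
s=r.sense();print(s['time'],s['tool_pos'],s['ft_force'],s['finger_gap']);snap('wrist','w'+k);snap('side','d'+k);snap('scene','s'+k)
a=cv2.resize(load('d'+k)[0][150:240,220:350],(433,300),interpolation=2);b=cv2.resize(load('s'+k)[0][150:270,240:350],(275,300),interpolation=2);c=cv2.resize(load('w'+k)[0],(400,300));cv2.imwrite('pics/m%s.png'%k,np.vstack([np.hstack([a,b]),np.hstack([c,np.zeros((300,308,3),np.uint8)])]))
E
python3 look.py 14
```

```text
16.0667 [514.58183609 -81.31653894 104.37609553] [-0.06872279  0.69334514 -0.9409382 ] 29.253186064429972
```

View pics/m14.png

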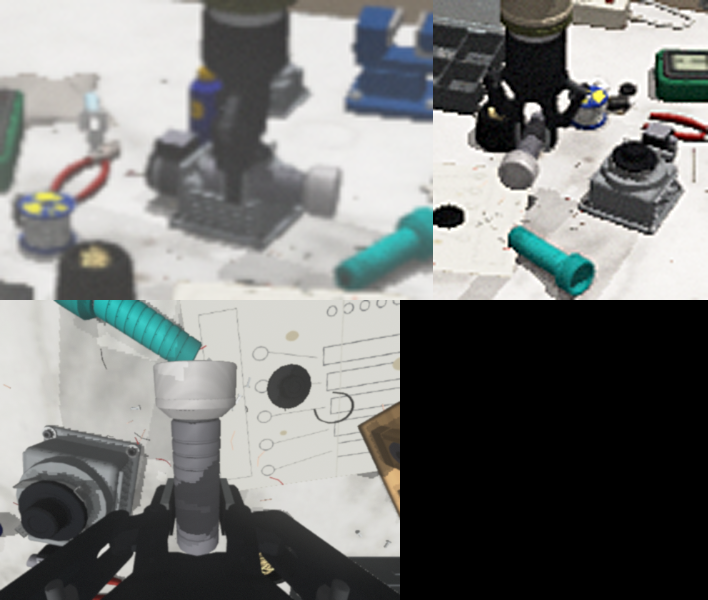

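Request:
drive_tool([
  [[12, 0, 0], 0],
  [[25, 0, 0], 0],
  [[25, 0, 0], 0],
  [[25, 0, 0], 0],
  [[25, 0, 0], 0],
  [[25, 0, 0], 0],
  [[25, 0, 0], 0],
  [[25, 0, 0], 0],
], fingers=29.8)

```text
time: 16.88
tool_pos: [538.1, -81.1, 103.3]
tcp_rot: [180.0, -0.0, 179.9]
ft_force: [-0.7, -0.7, -2.5]
finger_gap: 29.9
```

```bash
python3 look.py 15
```

```text
16.8833 [538.05113273 -81.09399455 103.26151401] [-0.66657037 -0.70952308 -2.53729779] 29.877171279826594
```

View pics/m15.png

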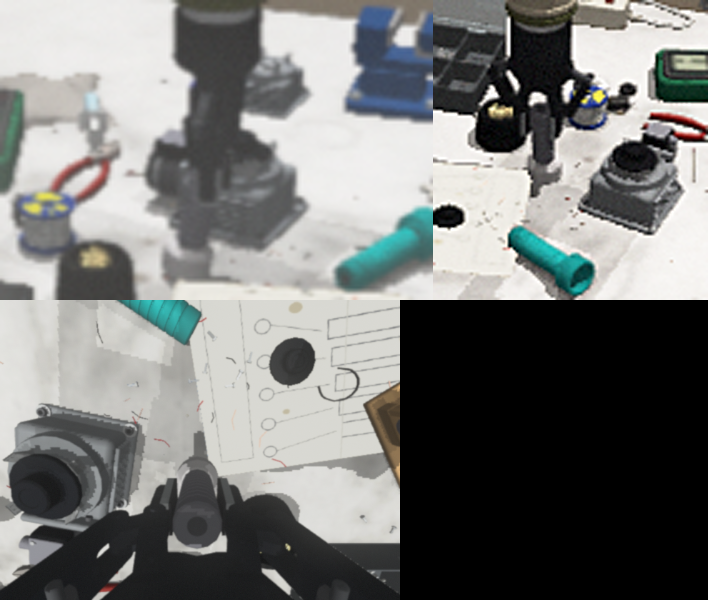

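Request:
drive_tool([
  [[0, 0, -2], 0],
  [[0, 0, -4], 0],
  [[0, 0, -6], 0],
  [[0, 0, -8], 0],
  [[0, 0, -10], 0],
  [[0, 0, -11], 0],
  [[0, 0, -11], 0],
  [[0, 0, -11], 0],
])

```text
time: 17.7
tool_pos: [539.8, -81.4, 93.7]
tcp_rot: [-180.0, 0.2, 179.9]
ft_force: [0.2, 0.8, 5.8]
finger_gap: 30.1
```

```bash
python3 look.py 16; python3 -c "
from h import *
crop('s16',270,170,330,240,8,'s16a')
crop('d16',255,190,325,250,8,'d16a')"
```

```text
17.7 [539.80744295 -81.3873511   93.66887418] [0.23573223 0.76609766 5.79424546] 30.056093283821998
```

View pics/s16a.png

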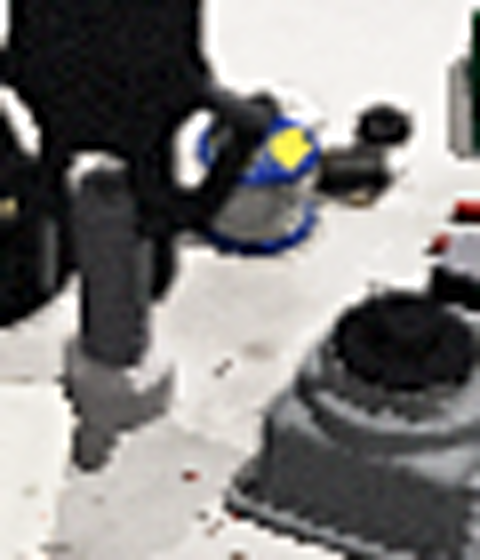

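View pics/d16a.png

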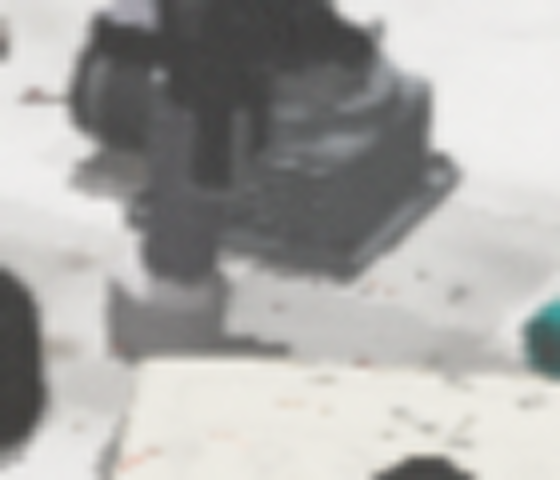

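Request:
drive_tool([
  [[0, 0, 1], 0],
  [[0, 0, 1], 0],
  [[0, 0, 1], 0],
  [[0, 0, 1], 0],
  [[0, 0, 1], 0],
  [[0, 0, 1], 0],
  [[0, 0, 1], 0],
  [[0, 0, 1], 0],
], fingers=31.5)

```text
time: 18.52
tool_pos: [538.4, -81.1, 93.2]
tcp_rot: [180.0, -0.0, 179.9]
ft_force: [0.1, 0.4, -0.7]
finger_gap: 31.5
```

```bash
python3 look.py 17; python3 -c "
from h import *
crop('s17',270,170,330,240,8,'s17a')
crop('d17',255,190,325,250,8,'d17a')"
```

```text
18.5167 [538.37152124 -81.10003882  93.19929401] [ 0.11892253  0.4171036  -0.70208606] 31.467701152959126
```

View pics/d17a.png

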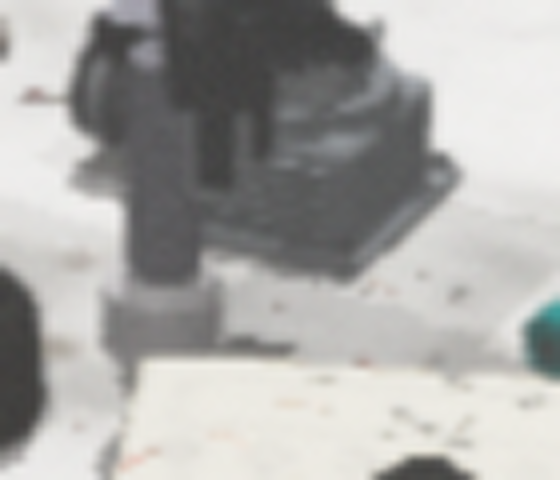

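View pics/w17.png

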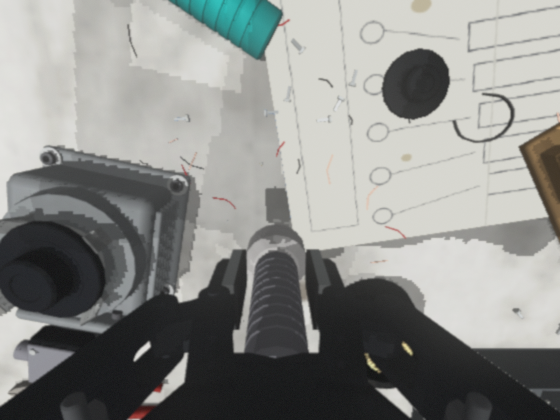

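Request:
drive_tool([
  [[0, 0, 0], 0],
  [[0, 0, 0], 0],
  [[0, 0, 0], 0],
  [[0, 0, 0], 0],
  [[0, 0, 0], 0],
  [[0, 0, 0], 0],
  [[0, 0, 20], 0],
  [[0, 0, 50], 0],
], fingers=62)

```text
time: 19.33
tool_pos: [535.7, -80.4, 140.1]
tcp_rot: [179.9, -0.4, 179.9]
ft_force: [0.4, 0.1, -0.5]
finger_gap: 61.9
```

Request:
drive_tool([
  [[0, 0, 30], 0],
  [[20, 0, 60], 0],
  [[45, 0, 80], 0],
  [[60, 0, 90], 0],
  [[60, 0, 90], 0],
  [[60, 0, 90], 0],
  [[60, 0, 90], 0],
  [[60, 0, 90], 0],
])

```text
time: 20.0
tool_pos: [596.9, -81.0, 231.5]
tcp_rot: [180.0, -0.2, 179.9]
ft_force: [0.4, 0.4, -0.5]
finger_gap: 62.1
```

```bash
python3 look.py 18; python3 -c "
from h import *
crop('s18',255,160,335,240,7,'s18a')
crop('d18',245,180,335,250,7,'d18a')"
```

```text
20.0 [596.92813001 -80.95024594 231.46892173] [ 0.35613507  0.40161089 -0.45377385] 62.05034626822921
```

View pics/d18a.png

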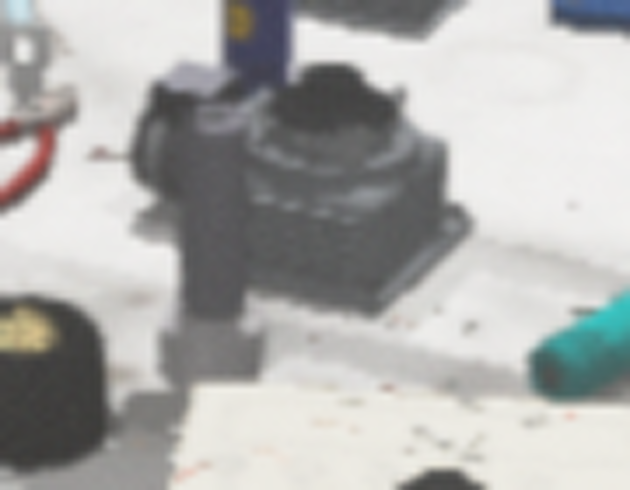

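View pics/w18.png

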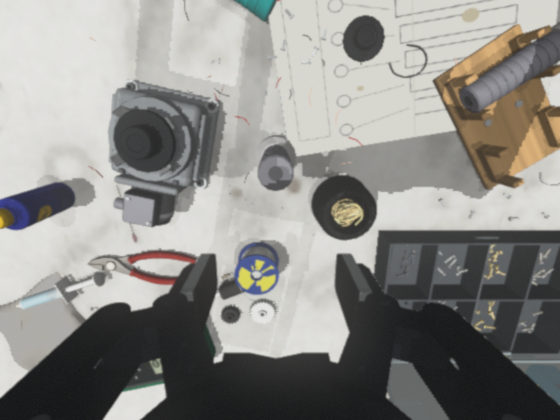

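View pics/s18a.png

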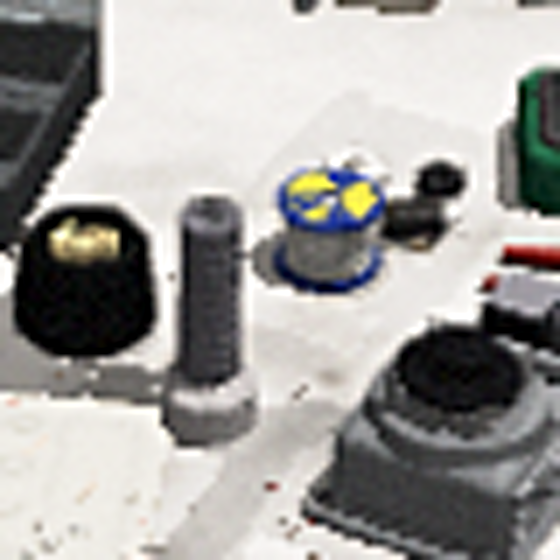

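```bash
python3 -c "
from h import *
crop('w18',245,120,385,250,5,'w18a');crop('w18',95,75,230,235,4,'w18b')
print(onz('w18',277,174,118),onz('w18',345,190,51),onz('w18',337,210,0),r.sense()['tool_pos'])"
```

```text
[565.16150595 -78.59224901 118.        ] [594.99116087  -6.54771678  51.        ] [633.48687499  -2.42468695   0.        ] [597.45628783 -81.02690485 232.29207185]
```

View pics/w18a.png

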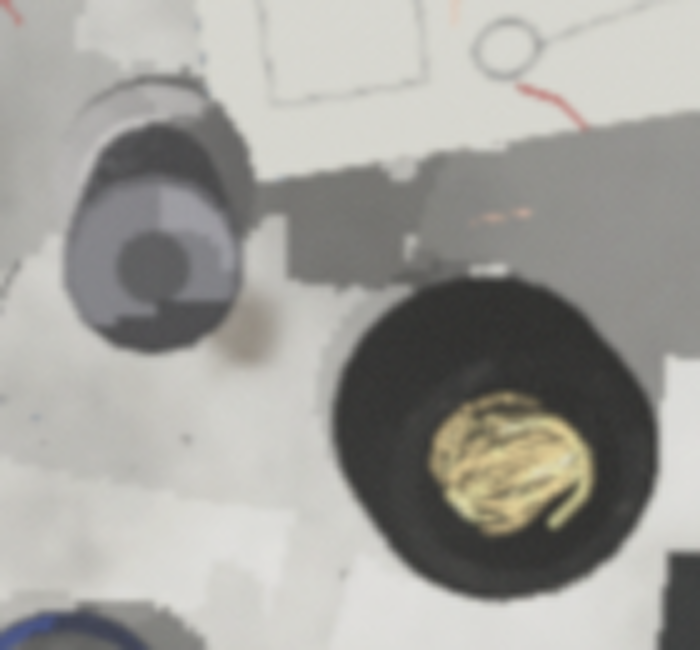

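View pics/w18b.png

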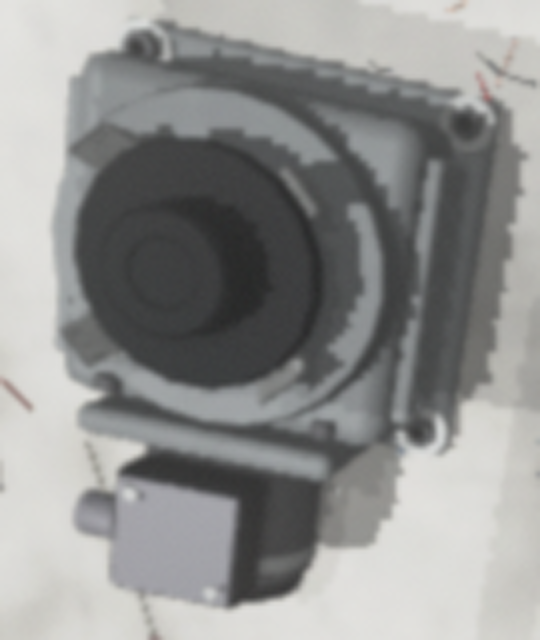

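```bash
python3 -c "
from h import *
print(onz('w18',275.4,173,118),proj('w18',[565,-79.6,27]),proj('w18',[565,-79.6,0]),onz('w18',347,212,51))
print(proj('d18',[565,-79.6,118]),proj('d18',[565,-79.6,0]),proj('s18',[565,-79.6,118]),proj('s18',[565,-79.6,0]))
print('cover',onz('w18',95+160/4,75+268/4,88), onz('w18',95+199/4,75+262/4,72))"
```

```text
[564.34650985 -79.88239286 118.        ] [275.71685276 158.30909648] [275.71008645 155.19376484] [619.40516021  -2.67733495  51.        ]
[275.88342012 196.6263254 ] [275.35831223 231.96020907] [284.24698937 190.00121522] [283.84405221 219.06510254]
cover [ 542.35458656 -203.56237196   88.        ] [ 542.30519484 -201.77297069   72.        ]
```

Request:
drive_tool([
  [[-15, 1, -5], 0],
  [[-33, 1, -15], 0],
  [[-33, 1, -45], 0],
  [[-33, 1, -75], 0],
  [[-33, 1, -105], 0],
  [[-33, 1, -120], 0],
  [[-33, 1, -128], 0],
  [[-33, 1, -128], 0],
])

```text
time: 20.82
tool_pos: [563.6, -79.7, 102.8]
tcp_rot: [179.9, -0.2, 179.9]
ft_force: [-0.2, -0.1, -0.6]
finger_gap: 61.8
```

```bash
python3 look.py 19
```

```text
20.8167 [563.55032704 -79.70349934 102.81212249] [-0.20172811 -0.05322421 -0.637032  ] 61.83078535944082
```

View pics/w19.png

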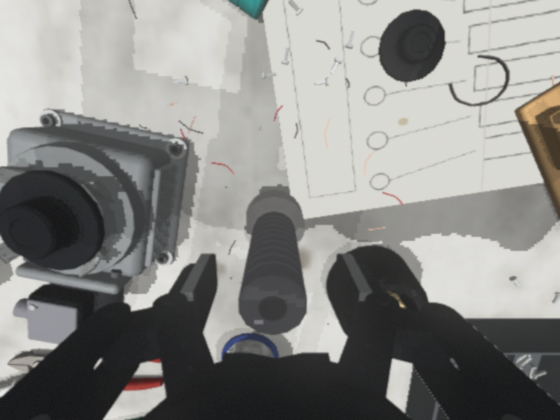

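```bash
python3 -c "
from h import *
print(onz('w19',272,306,118),proj('w19',[563.5,-79.7,118]),onz('w19',274,210,27))"
```

```text
[563.44123085 -80.04818394 118.        ] [272.82846717 306.11921739] [550.12925016 -79.63209518  27.        ]
```

Request:
drive_tool([
  [[0, 0, 0], 0],
  [[0, 0, 0], 0],
  [[0, 0, 0], 0],
  [[0, 0, 0], 0],
  [[0, 0, 0], 0],
  [[0, 0, 0], 0],
  [[0, 0, 0], 0],
  [[0, 0, 0], 0],
], fingers=20, squeeze=80)

```text
time: 21.63
tool_pos: [566.5, -80.5, 106.9]
tcp_rot: [-180.0, 0.1, 179.9]
ft_force: [-1.1, -1.1, 5.7]
finger_gap: 28.0
```

Request:
drive_tool([
  [[0, 0, 15], 0],
  [[0, 0, 40], 0],
  [[0, 0, 65], 0],
  [[0, 0, 85], 0],
  [[0, 0, 90], 0],
  [[0, 0, 90], 0],
  [[0, 0, 90], 0],
  [[0, 0, 90], 0],
])

```text
time: 22.3
tool_pos: [564.4, -79.8, 193.1]
tcp_rot: [180.0, -0.2, 179.9]
ft_force: [0.2, 0.1, -2.2]
finger_gap: 28.2
```

```bash
python3 look.py 20;  python3 -c "
from h import *
crop('d20',245,140,335,240,6,'d20a');crop('s20',255,140,335,240,6,'s20a')"
```

```text
22.3 [564.35497601 -79.8448068  193.10337059] [ 0.18176917  0.06845045 -2.21375288] 28.155250401141494
```

View pics/w20.png

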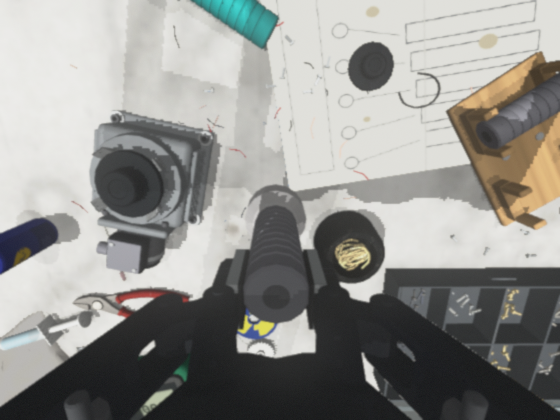

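View pics/d20a.png

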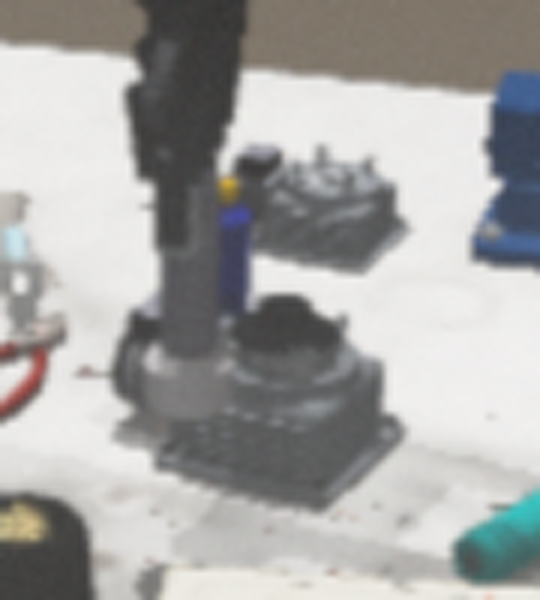

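View pics/s20a.png

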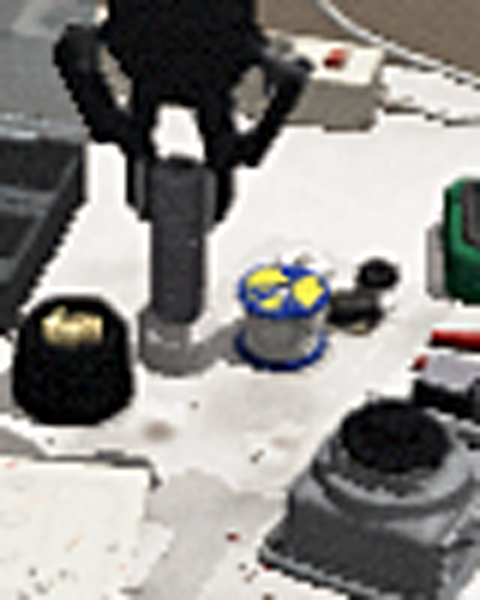

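```bash
python3 -c "
from h import *
b=193.1-105
for f,ox,oy,k in(('d20',245,140,6),('s20',255,140,6),('w20',0,0,1)):
  for z in (0,13.5,27,60,118):
    p=proj(f,[564.4,-79.8,b+z]);print(f,z,((p-[ox,oy])*k).round(1))
crop('w20',215,170,335,320,5,'w20a')"
```

```text
d20 0 [185.8 394.8]
d20 13.5 [186.1 370.1]
d20 27 [186.5 345.1]
d20 60 [187.4 283.4]
d20 118 [189.1 171.9]
s20 0 [174.9 346.3]
s20 13.5 [175.2 325.9]
s20 27 [175.5 305.2]
s20 60 [176.2 253.7]
s20 118 [177.5 159.9]
w20 0 [274.2 214.7]
w20 13.5 [274.1 220.4]
w20 27 [274.  226.7]
w20 60 [273.7 245.9]
w20 118 [272.9 303.2]
```

View pics/w20a.png

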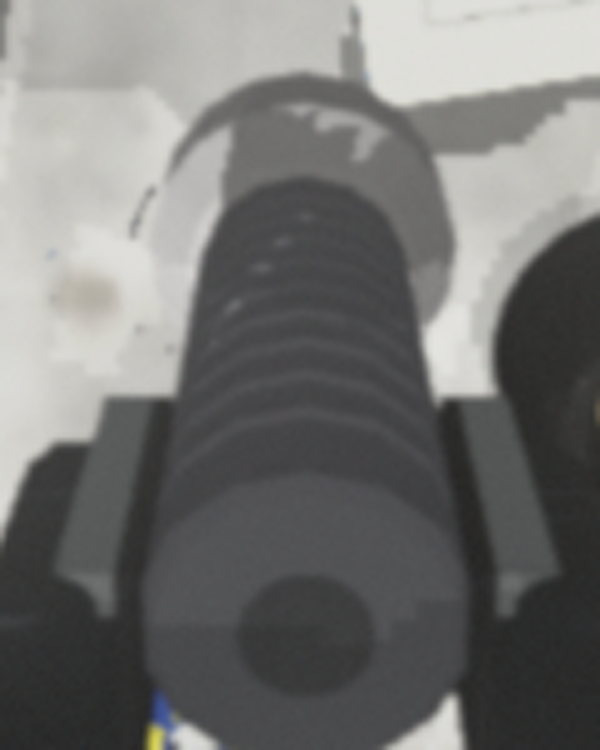

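Request:
drive_tool([
  [[0, 0, 15], 0],
  [[0, 0, 25], 0],
  [[-5, -30, 25], 0],
  [[-10, -60, 25], 0],
  [[-16, -90, 25], 0],
  [[-22, -115, 25], 0],
  [[-22, -124, 25], 0],
  [[-22, -124, 25], 0],
])

```text
time: 23.12
tool_pos: [543.1, -206.3, 220.4]
tcp_rot: [-180.0, 0.0, 179.7]
ft_force: [0.7, -0.2, -1.4]
finger_gap: 28.4
```

Request:
drive_tool([
  [[0, 0, 0], 0],
  [[0, 0, 0], 0],
  [[0, 0, 0], 0],
  [[0, 0, 0], 0],
  [[0, 0, 0], 0],
  [[0, 0, 0], 0],
  [[0, 0, 0], 0],
  [[0, 0, 0], 0],
])

```text
time: 23.78
tool_pos: [543.5, -203.9, 220.3]
tcp_rot: [180.0, 0.0, 179.9]
ft_force: [-0.3, -1.0, -2.0]
finger_gap: 28.1
```

```bash
python3 look.py 21;  python3 -c "
from h import *
crop('w21',210,150,340,300,4,'w21a');crop('d21',255,130,335,230,6,'d21a');crop('s21',280,130,360,240,5,'s21a')
p=r.sense()['tool_pos']
b=p[2]-105
for f,ox,oy,k in(('d21',255,130,6),('s21',280,130,5),('w21',210,150,4)):
  for z in (0,13.5,27,60,118):
    q=proj(f,[p[0],p[1],b+z]);print(f,z,((q-[ox,oy])*k).round(1))
  for z in(63,74,88):q=proj(f,[542.5,-203.3,z]);print(' cover',z,((q-[ox,oy])*k).round(1))
"
```

```text
23.7833 [ 543.49229715 -203.89777687  220.31247263] [-0.33638273 -0.98759033 -2.00560056] 28.122766972704653
d21 0 [227.9 313. ]
d21 13.5 [228.6 289.1]
d21 27 [229.4 265. ]
d21 60 [231.2 205.4]
d21 118 [234.4  98. ]
 cover 63 [226.5 404.9]
 cover 74 [227.1 386. ]
 cover 88 [227.8 361.7]
s21 0 [205.1 355.7]
s21 13.5 [206.3 338. ]
s21 27 [207.6 320.1]
s21 60 [210.7 275.7]
s21 118 [216.3 194.7]
 cover 63 [198.9 423. ]
 cover 74 [199.9 409.2]
 cover 88 [201.1 391.4]
w21 0 [255.7 256.8]
w21 13.5 [255.3 279.5]
w21 27 [254.8 304.9]
w21 60 [253.3 382.2]
w21 118 [248.9 612. ]
 cover 63 [260.4 184.5]
 cover 74 [260.3 196.7]
 cover 88 [260.1 213.8]
```

View pics/w21a.png

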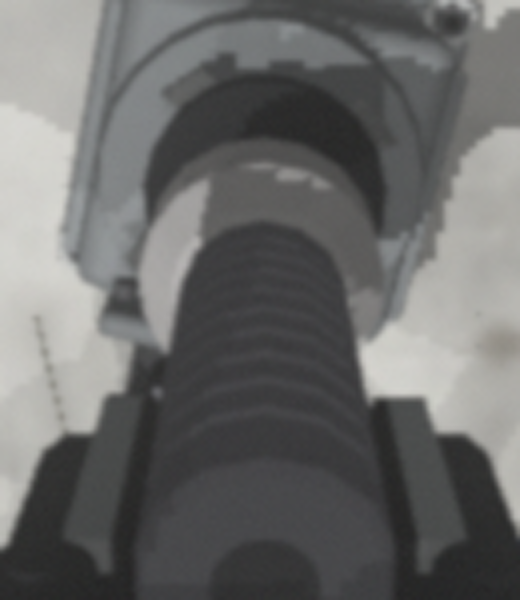

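View pics/d21a.png

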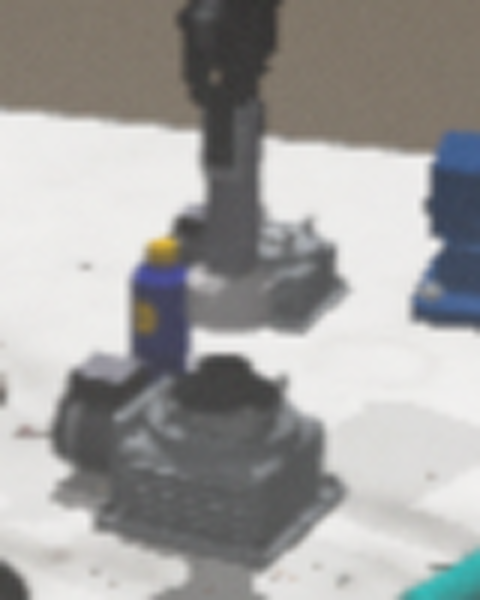

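View pics/s21a.png

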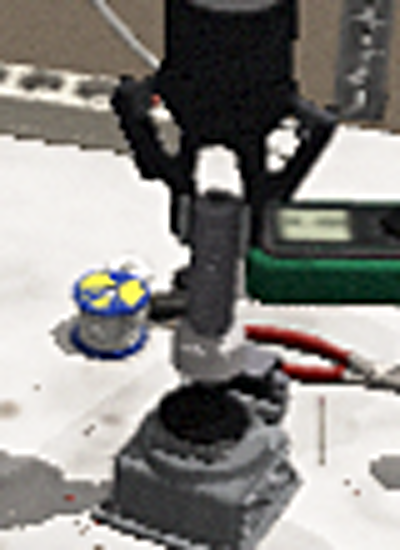

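```bash
python3 -c "
from h import *
p=np.array([543.5,-203.9])
o=np.array([210,150])
for b in(111,113,115,117):
  t=np.linspace(0,2*np.pi,200)
  def circ(f,c,rad,z): return np.array([proj(f,[c[0]+rad*np.cos(a),c[1]+rad*np.sin(a),z]) for a in t])
  w=(circ('w21',p,23,b)-o)*4; w2=(circ('w21',p,23,b+27)-o)*4
  d=(circ('d21',p,23,b)-[255,130])*6; s=(circ('s21',p,23,b)-[280,130])*5
  print(b,'wrist top',w[:,1].min().round(1),'LR',min(w[:,0].min(),w2[:,0].min()).round(1),max(w[:,0].max(),w2[:,0].max()).round(1),'side bot',d[:,1].max().round(1),'LR',d[:,0].min().round(1),d[:,0].max().round(1),'scene bot',s[:,1].max().round(1),s[:,0].min().round(1),s[:,0].max().round(1))
c=np.array([542.5,-203.3])
w=np.vstack([(circ('w21',c,29,z)-o)*4 for z in (69,74)]);d=np.vstack([(circ('d21',c,29,z)-[255,130])*6 for z in (69,74)]);s=np.vstack([(circ('s21',c,29,z)-[280,130])*5 for z in (69,74)])
print('cover w top',w[:,1].min(),w[:,0].min(),w[:,0].max(),'side LR',d[:,0].min(),d[:,0].max(),d[:,1].max(),'scene',s[:,0].min(),s[:,0].max(),s[:,1].max())
crop('d21',280,165,315,205,16,'d21b');crop('s21',308,190,340,225,16,'s21b')
"
```

```text
111 wrist top 141.5 LR 131.3 381.0 side bot 338.6 LR 183.3 271.6 scene bot 383.4 167.3 241.6
113 wrist top 143.8 LR 130.1 382.1 side bot 335.1 LR 183.4 271.7 scene bot 380.7 167.4 241.8
115 wrist top 146.1 LR 128.9 383.1 side bot 331.5 LR 183.5 271.8 scene bot 378.1 167.6 242.0
117 wrist top 148.5 LR 127.7 384.2 side bot 327.9 LR 183.6 272.0 scene bot 375.5 167.7 242.2
cover w top 70.90467247395702 137.3292916519373 383.2118079669601 side LR 171.7846846298072 282.20646090383855 418.10363214814686 scene 153.38160333769622 246.06609233936325 443.9729338385854
```

View pics/d21b.png

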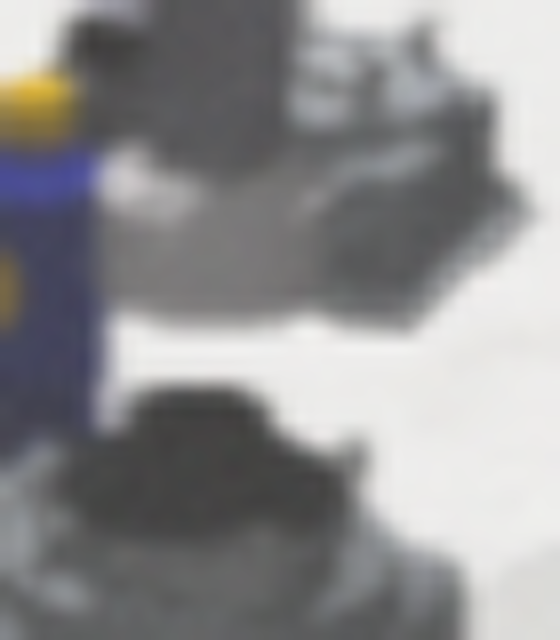

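View pics/s21b.png

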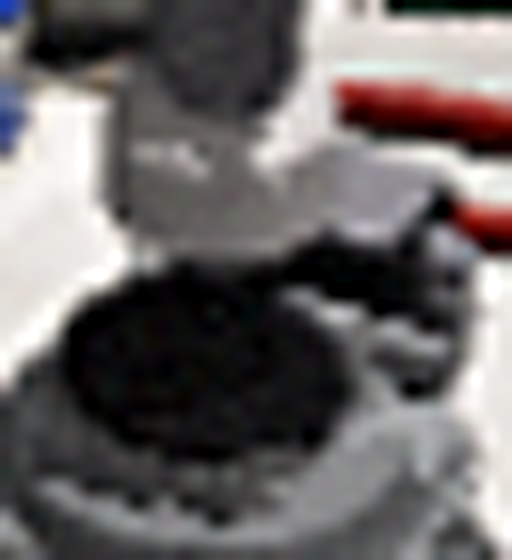

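Request:
drive_tool([
  [[2.5, 0.4, -4], 0],
  [[2.5, 0.4, -10], 0],
  [[2.5, 0.4, -16], 0],
  [[2.5, 0.4, -19], 0],
  [[2.5, 0.4, -20], 0],
  [[2.5, 0.4, -20], 0],
  [[2.5, 0.4, -20], 0],
  [[2.5, 0.4, -20], 0],
])

```text
time: 24.6
tool_pos: [546.1, -203.8, 200.6]
tcp_rot: [-180.0, 0.0, 179.9]
ft_force: [0.9, 0.9, -2.3]
finger_gap: 28.1
```

```bash
python3 look.py 22;  python3 -c "
from h import *
crop('w22',210,150,340,300,4,'w22a');crop('d22',275,165,320,210,14,'d22b');crop('s22',303,190,343,230,14,'s22b')
"
```

```text
24.6 [ 546.08235467 -203.78796279  200.6180207 ] [ 0.87215802  0.86363105 -2.33162195] 28.088526888536563
```

View pics/w22a.png

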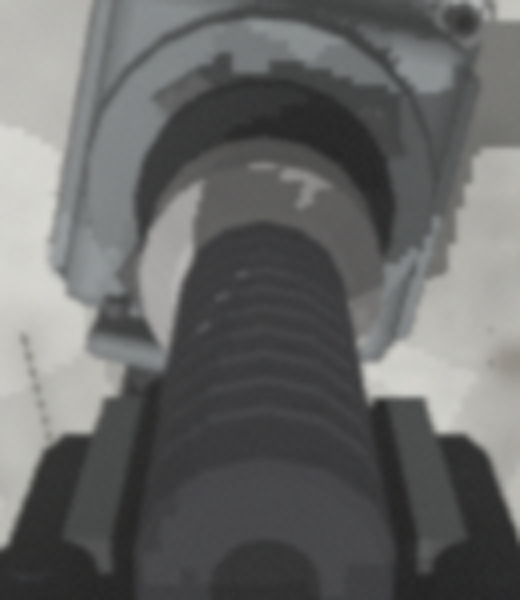

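View pics/d22b.png

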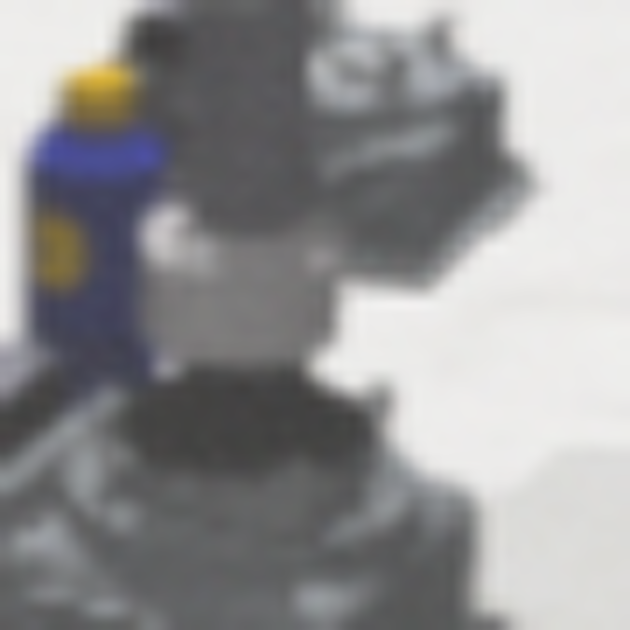

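View pics/s22b.png

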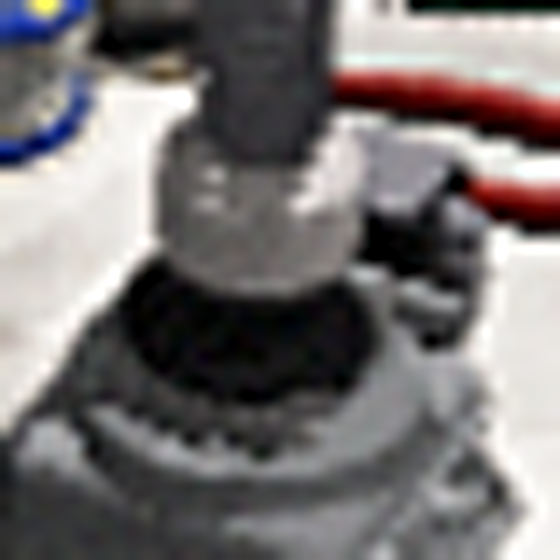

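```bash
python3 -c "
from h import *
for f in('w21','w22'):
  im=load(f)[0].astype(float).mean(2)
  c=im[160:210,270:282].mean(1);print(f,[int(v) for v in c])
f='w22'
print('rows',[ (y,[int(v) for v in load(f)[0].astype(float).mean(2)[y,236:316]]) for y in (200,)])
for f in('d21','d22'):
  im=load(f)[0].astype(float).mean(2)
  for y in range(176,200,2):print(f,y,[int(v) for v in im[y,278:308]])
"
```

```text
w21 [120, 119, 119, 119, 116, 106, 96, 79, 64, 53, 51, 55, 56, 55, 53, 51, 50, 48, 46, 45, 45, 45, 44, 46, 56, 72, 80, 81, 80, 83, 93, 112, 109, 105, 103, 97, 94, 93, 93, 93, 93, 93, 94, 95, 93, 82, 68, 60, 60, 63]
w22 [122, 120, 119, 119, 116, 107, 101, 96, 79, 62, 51, 50, 54, 55, 55, 54, 54, 53, 51, 47, 45, 43, 43, 45, 56, 72, 79, 81, 81, 81, 92, 109, 105, 101, 100, 96, 94, 93, 93, 93, 93, 93, 94, 94, 93, 82, 67, 60, 59, 61]
rows [(200, [131, 131, 130, 130, 131, 129, 122, 97, 72, 61, 61, 60, 67, 80, 95, 105, 121, 144, 158, 161, 161, 160, 155, 132, 108, 96, 94, 95, 94, 94, 93, 93, 93, 93, 91, 93, 93, 93, 93, 93, 93, 93, 93, 93, 92, 93, 92, 100, 117, 130, 131, 126, 108, 97, 94, 94, 95, 94, 93, 94, 93, 91, 85, 79, 73, 64, 51, 45, 45, 47, 45, 47, 60, 79, 86, 88, 87, 88, 88, 88])]
d21 176 [103, 98, 99, 100, 101, 100, 101, 116, 167, 194, 195, 175, 162, 149, 129, 111, 106, 111, 115, 115, 116, 120, 124, 124, 112, 109, 112, 103, 94, 89]
d21 178 [77, 77, 78, 78, 79, 79, 77, 86, 112, 135, 146, 152, 157, 143, 128, 123, 121, 121, 120, 119, 125, 120, 103, 98, 99, 97, 95, 92, 91, 88]
d21 180 [87,
[... 2458 characters left out ...]
 83, 76, 72, 73, 73, 72, 86, 124, 127, 116, 113, 115, 114, 114, 113, 111, 110, 117, 169, 217, 232, 234, 235, 234, 234, 234, 233, 231, 230]
d22 192 [69, 71, 75, 81, 97, 90, 76, 74, 82, 78, 69, 68, 70, 68, 66, 71, 69, 68, 73, 108, 161, 202, 218, 194, 186, 221, 234, 235, 233, 234]
d22 194 [73, 97, 122, 126, 121, 96, 73, 68, 68, 67, 66, 66, 67, 67, 68, 65, 64, 65, 65, 67, 68, 73, 81, 111, 147, 212, 234, 236, 236, 236]
d22 196 [136, 140, 136, 130, 115, 100, 79, 69, 70, 68, 65, 69, 67, 65, 67, 67, 65, 67, 67, 67, 68, 69, 73, 91, 150, 209, 229, 236, 234, 235]
d22 198 [107, 120, 145, 150, 124, 107, 97, 86, 80, 80, 80, 75, 75, 74, 74, 75, 81, 89, 95, 87, 82, 82, 85, 102, 130, 148, 179, 213, 225, 229]
```

```bash
python3 -c "
from h import *
# wrist: x from top edges
for f,rc,rh,bb in(('w21',166.6,184.4,(111,113,115)),('w22',167.65,184.4,(91,93,95))):
  for z in(73,74,75): print(f,'cover x',z,(onz(f,276,rc,z)[0]+29).round(2), 'hub', )
  for b in bb: print(f,'head x',b,(onz(f,276,rh,b)[0]+23).round(2))
# head shoulder/handle: handle emerges at z=b+27, radius15: row where 93->60
for f,r_,bb in(('w21',205.6,(111,113,115)),('w22',205.6,(91,93,95))):
  for b in bb: print(f,'handle x',b,(onz(f,276,r_,b+27)[0]+15).round(2))
# handle top from w20: bore mark centre
print('top w21',[onz('w21',276.2,297,z).round(1) for z in(230,233)])
"
```

```text
w21 cover x 73 540.78 hub
w21 cover x 74 540.61 hub
w21 cover x 75 540.44 hub
w21 head x 111 542.7
w21 head x 113 542.24
w21 head x 115 541.78
w22 cover x 73 541.02 hub
w22 cover x 74 540.84 hub
w22 cover x 75 540.67 hub
w22 head x 91 545.42
w22 head x 93 544.95
w22 head x 95 544.49
w21 handle x 111 544.15
w21 handle x 113 543.54
w21 handle x 115 542.92
w22 handle x 91 546.88
w22 handle x 93 546.26
w22 handle x 95 545.65
top w21 [array([ 542.7, -202.4,  230. ]), array([ 540.7, -202.4,  233. ])]
```

```bash
python3 -c "
from h import *
print(onz('w22',275.7,200,74)[1],onz('w22',275.15,200,100)[1],onz('w22',275.15,200,115)[1])
im=load('s22')[0].astype(float).mean(2)
for y in range(200,216,2):print(y,[int(v) for v in im[y,308:336]])
for z in(69,74,95,108):print(z,proj('s22',[542,-203,z]))
"
```

```text
-202.6141096091324 -203.0292508956769 -202.99109051435252
200 [219, 232, 245, 242, 247, 247, 154, 67, 77, 86, 57, 41, 48, 55, 47, 47, 39, 116, 218, 218, 189, 131, 142, 150, 157, 158, 180, 197]
202 [241, 244, 238, 231, 238, 228, 102, 83, 89, 122, 166, 89, 94, 94, 90, 87, 133, 216, 212, 215, 197, 128, 142, 148, 147, 157, 147, 17]
204 [238, 228, 228, 231, 237, 230, 96, 74, 98, 144, 151, 93, 106, 104, 102, 139, 226, 217, 174, 169, 121, 110, 172, 168, 145, 68, 71, 149]
206 [220, 227, 227, 230, 238, 226, 90, 76, 81, 86, 97, 95, 98, 93, 96, 105, 121, 114, 120, 133, 117, 0, 2, 11, 18, 22, 46, 93]
208 [218, 217, 227, 235, 234, 129, 54, 82, 95, 87, 92, 100, 96, 95, 104, 109, 112, 120, 127, 119, 54, 0, 0, 0, 11, 17, 45, 83]
210 [227, 240, 252, 198, 14, 0, 14, 14, 15, 47, 79, 91, 117, 114, 120, 123, 94, 66, 31, 26, 87, 122, 116, 119, 164, 119, 33, 26]
212 [247, 172, 84, 30, 6, 4, 1, 16, 9, 3, 2, 13, 6, 7, 8, 2, 5, 9, 19, 19, 7, 52, 99, 48, 50, 60, 79, 86]
214 [114, 62, 68, 50, 18, 8, 18, 7, 12, 14, 13, 1, 6, 11, 14, 14, 15, 19, 23, 18, 14, 28, 88, 136, 129, 13, 28, 74]
69 [319.75618794 213.17022304]
74 [319.84260127 211.91210852]
95 [320.2091997  206.57470471]
108 [320.43915155 203.22677479]
```

Request:
drive_tool([
  [[-1.5, 0.3, 0], 0],
  [[-2.8, 0.3, 0], 0],
  [[-2.8, 0.3, 0], 0],
  [[-2.8, 0.3, -2], 0],
  [[-2.8, 0.3, -4], 0],
  [[-2.8, 0.3, -6], 0],
  [[-2.8, 0.3, -8], 0],
  [[-2.8, 0.3, -8], 0],
])

```text
time: 25.42
tool_pos: [542.8, -203.2, 191.5]
tcp_rot: [180.0, -0.1, 179.9]
ft_force: [-0.8, 0.2, -2.2]
finger_gap: 28.4
```

Request:
drive_tool([
  [[0, 0, -1], 0],
  [[0, 0, -2], 0],
  [[0, 0, -3], 0],
  [[0, 0, -4], 0],
  [[0, 0, -4], 0],
  [[0, 0, -4], 0],
  [[0, 0, -4], 0],
  [[0, 0, -4], 0],
])

```text
time: 26.08
tool_pos: [543.2, -203.4, 188.4]
tcp_rot: [-180.0, 0.0, 179.9]
ft_force: [-0.5, 0.1, -1.8]
finger_gap: 28.2
```

```bash
python3 look.py 23;  python3 -c "
from h import *
crop('w23',210,150,340,300,4,'w23a');crop('d23',275,165,320,210,14,'d23b');crop('s23',303,190,343,230,14,'s23b')
"
```

```text
26.0833 [ 543.18325255 -203.44119458  188.4029891 ] [-0.49130198  0.10646959 -1.79785006] 28.165057146741447
```

View pics/d23b.png

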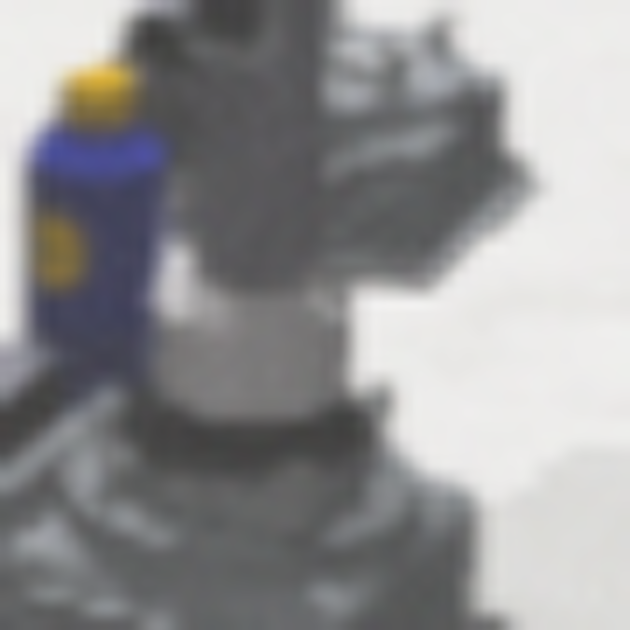

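View pics/s23b.png

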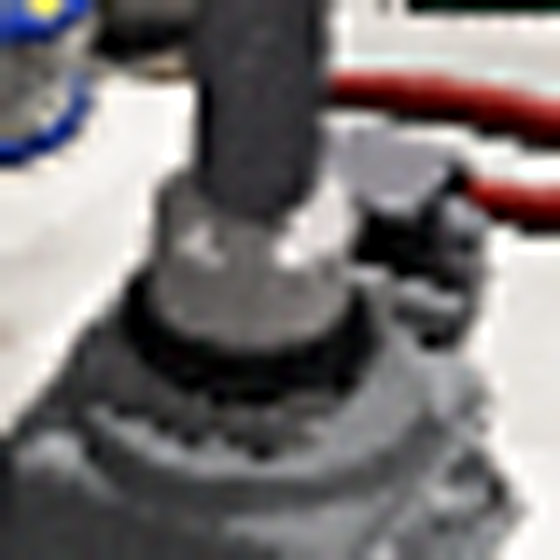

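Request:
drive_tool([
  [[0, 0, -1], 0],
  [[0, 0, -2], 0],
  [[0, 0, -3], 0],
  [[0, 0, -4], 0],
  [[0, 0, -5], 0],
  [[0, 0, -6], 0],
  [[0, 0, -6], 0],
  [[0, 0, -6], 0],
])

```text
time: 26.9
tool_pos: [543.1, -203.4, 182.2]
tcp_rot: [180.0, -0.0, 179.9]
ft_force: [0.6, -0.2, -2.6]
finger_gap: 28.0
```

Request:
drive_tool([
  [[0, 0, -0.5], 0],
  [[0, 0, -1], 0],
  [[0, 0, -1.5], 0],
  [[0, 0, -2], 0],
  [[0, 0, -2.5], 0],
  [[0, 0, -3], 0],
  [[0, 0, -3], 0],
  [[0, 0, -3], 0],
], squeeze=110)

```text
time: 27.57
tool_pos: [543.3, -203.6, 179.7]
tcp_rot: [-180.0, 0.0, 179.9]
ft_force: [0.2, -0.4, 1.4]
finger_gap: 27.7
```

Request:
drive_tool([
  [[0, 0, -0.5], 0],
  [[0, 0, -1], 0],
  [[0, 0, -1.5], 0],
  [[0, 0, -2], 0],
  [[0, 0, -2.5], 0],
  [[0, 0, -3], 0],
  [[0, 0, -3.5], 0],
  [[0, 0, -4], 0],
])

```text
time: 28.23
tool_pos: [543.3, -203.4, 175.5]
tcp_rot: [-180.0, 0.0, 179.9]
ft_force: [0.4, -0.9, -0.2]
finger_gap: 27.7
```

Request:
drive_tool([
  [[0, 0, -0.5], 0],
  [[0, 0, -1], 0],
  [[0, 0, -1.5], 0],
  [[0, 0, -2], 0],
  [[0, 0, -2.5], 0],
  [[0, 0, -3], 0],
  [[0, 0, -3.5], 0],
  [[0, 0, -4], 0],
])

```text
time: 28.9
tool_pos: [542.7, -203.2, 170.7]
tcp_rot: [180.0, -0.1, 179.9]
ft_force: [-0.8, -0.5, -1.4]
finger_gap: 27.5
```

```bash
python3 look.py 24;  python3 -c "
from h import *
crop('d24',275,165,320,210,12,'d24b')
"
```

```text
28.9 [ 542.73914362 -203.20138002  170.67773742] [-0.75174338 -0.46936553 -1.35287265] 27.52887608139568
```

View pics/d24b.png

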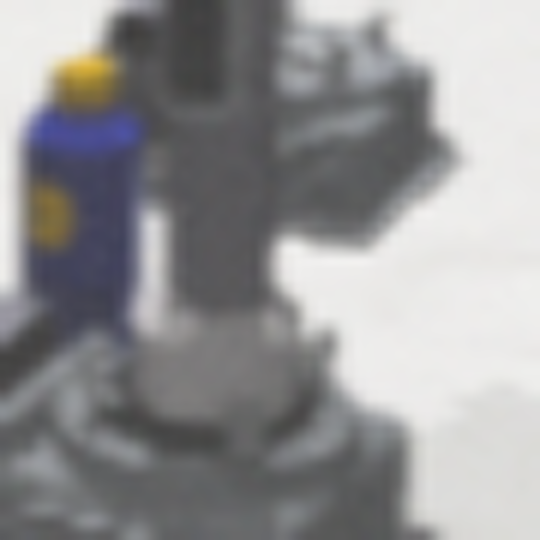

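Request:
drive_tool([
  [[0, 0, -0.5], 0],
  [[0, 0, -1], 0],
  [[0, 0, -1.5], 0],
  [[0, 0, -2], 0],
  [[0, 0, -2.5], 0],
  [[0, 0, -3], 0],
  [[0, 0, -3], 0],
  [[0, 0, -3], 0],
])

```text
time: 29.72
tool_pos: [543.6, -203.5, 170.0]
tcp_rot: [-180.0, 0.1, 179.9]
ft_force: [-4.4, 2.4, 9.4]
finger_gap: 27.4
```

```bash
python3 look.py 25;  python3 -c "
from h import *
crop('d25',275,165,320,210,12,'d25b');crop('w25',210,150,340,300,4,'w25a')
"
```

```text
29.7167 [ 543.56163748 -203.48717361  170.04258144] [-4.37641235  2.35949584  9.3595984 ] 27.43423179926208
```

View pics/d25b.png

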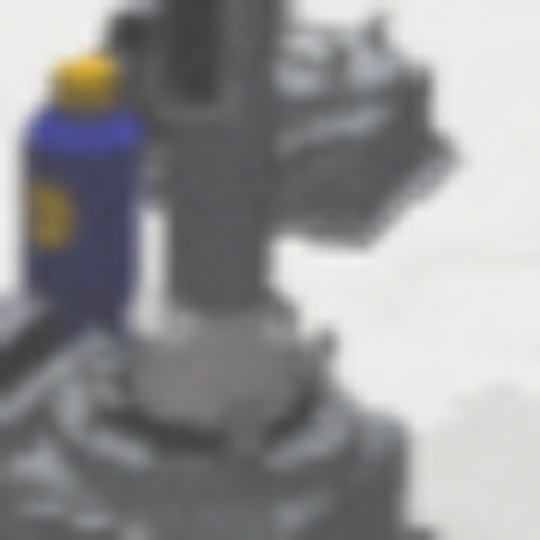

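View pics/w25a.png

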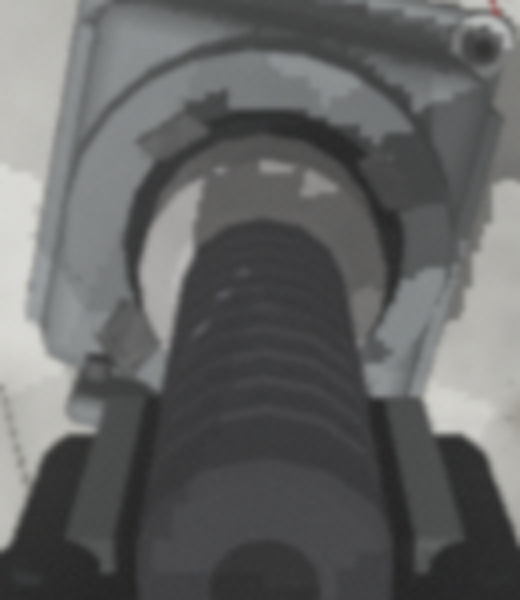

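Request:
drive_tool([
  [[0, 0, -0.5], 0],
  [[0, 0, -1], 0],
  [[0, 0, -1.5], 0],
  [[0, 0, -2], 0],
  [[0, 0, -2.5], 0],
  [[0, 0, -3], 0],
  [[0, 0, -3], 0],
  [[0, 0, -3], 0],
])

```text
time: 30.53
tool_pos: [544.3, -203.7, 170.0]
tcp_rot: [-179.9, 0.2, 179.9]
ft_force: [-10.0, 5.6, 26.7]
finger_gap: 27.7
```

Request:
drive_tool([
  [[0, 0, 2], 0],
  [[0, 0, 4], 0],
  [[0, 0, 6], 0],
  [[0, 0, 10], 0],
  [[0, 0, 16], 0],
  [[0, 0, 24], 0],
  [[0, 0, 34], 0],
  [[0, 0, 46], 0],
])

```text
time: 31.2
tool_pos: [543.0, -203.3, 212.0]
tcp_rot: [180.0, -0.0, 179.9]
ft_force: [-0.1, -0.3, -1.3]
finger_gap: 27.7
```

Request:
drive_tool([
  [[0, 10, 8], 0],
  [[3, 35, 14], 0],
  [[8, 65, 14], 0],
  [[13, 95, 14], 0],
  [[18, 118, 14], 0],
  [[20, 128, 14], 0],
  [[20, 128, 14], 0],
  [[20, 128, 14], 0],
])

```text
time: 31.87
tool_pos: [563.3, -74.9, 225.9]
tcp_rot: [-180.0, 0.0, 180.0]
ft_force: [-0.2, -0.3, -2.4]
finger_gap: 27.8
```

```bash
python3 look.py 26;  python3 -c "
from h import *
crop('w26',60,80,220,280,3.5,'w26a');crop('d26',245,130,345,230,6,'d26a')
crop('s26',255,140,345,240,6,'s26a')
"
```

```text
31.8667 [563.29342802 -74.93446098 225.93043012] [-0.15036654 -0.25940596 -2.43815593] 27.794316112677365
```

View pics/w26a.png

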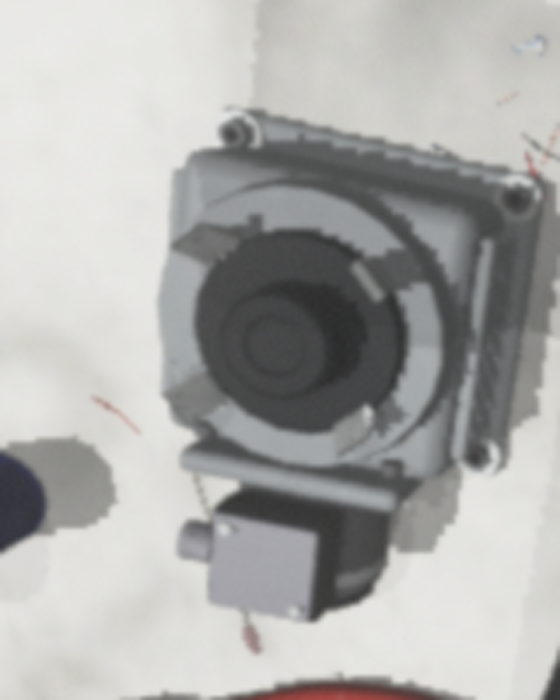

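View pics/d26a.png

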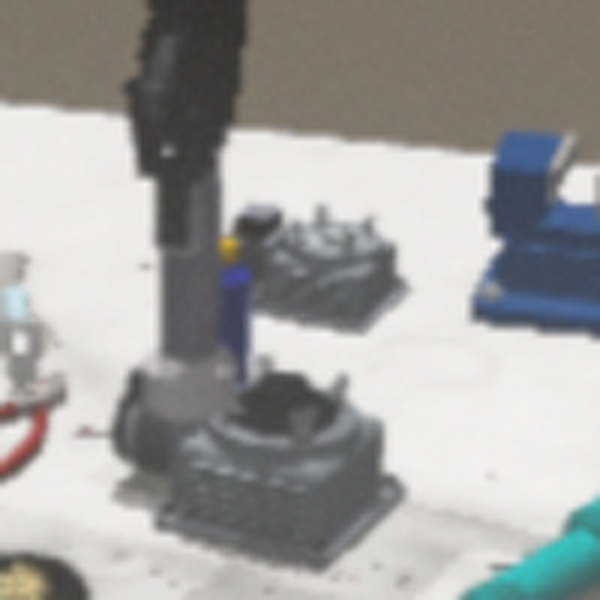

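View pics/s26a.png

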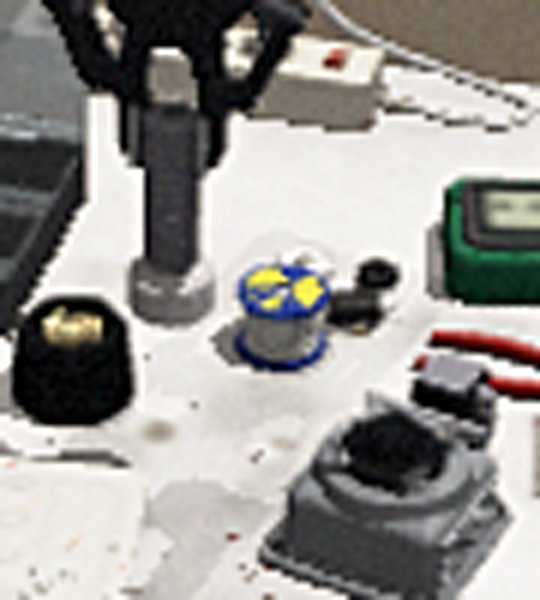

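Request:
drive_tool([
  [[0, -2, -20], 0],
  [[0, -5, -45], 0],
  [[0, -5, -70], 0],
  [[0, -5, -90], 0],
  [[0, -5, -103], 0],
  [[0, -5, -111], 0],
  [[0, -5, -114], 0],
  [[0, -5, -114], 0],
])

```text
time: 32.68
tool_pos: [563.1, -80.8, 111.2]
tcp_rot: [180.0, -0.0, 179.9]
ft_force: [0.6, -0.4, -1.6]
finger_gap: 27.7
```

Request:
drive_tool([
  [[0, 0, -0.5], 0],
  [[0, 0, -1], 0],
  [[0, 0, -1.5], 0],
  [[0, 0, -2], 0],
  [[0, 0, -2.5], 0],
  [[0, 0, -3], 0],
  [[0, 0, -3.5], 0],
  [[0, 0, -3.5], 0],
])

```text
time: 33.35
tool_pos: [563.0, -80.4, 107.6]
tcp_rot: [180.0, -0.0, 179.9]
ft_force: [-0.8, 0.3, -1.5]
finger_gap: 27.6
```

Request:
drive_tool([
  [[0, 0, -0.5], 0],
  [[0, 0, -1], 0],
  [[0, 0, -1.5], 0],
  [[0, 0, -2], 0],
  [[0, 0, -2], 0],
  [[0, 0, -2], 0],
  [[0, 0, -2], 0],
  [[0, 0, -2], 0],
])

```text
time: 34.02
tool_pos: [563.6, -80.5, 107.0]
tcp_rot: [-180.0, 0.1, 179.9]
ft_force: [-2.7, -0.0, 7.1]
finger_gap: 27.8
```

Request:
drive_tool([
  [[0, 0, 1], 0],
  [[0, 0, 1], 0],
  [[0, 0, 1], 0],
  [[0, 0, 1], 0],
  [[0, 0, 1], 0],
  [[0, 0, 1], 0],
  [[0, 0, 1], 0],
  [[0, 0, 1], 0],
], fingers=32, squeeze=20)

```text
time: 34.68
tool_pos: [563.1, -80.4, 106.7]
tcp_rot: [180.0, -0.0, 179.9]
ft_force: [-0.9, -0.1, -1.2]
finger_gap: 31.7
```

Request:
drive_tool([
  [[0, 0, 0], 0],
  [[0, 0, 0], 0],
  [[0, 0, 0], 0],
  [[0, 0, 0], 0],
  [[0, 0, 0], 0],
  [[0, 0, 0], 0],
  [[0, 0, 20], 0],
  [[0, 0, 50], 0],
], fingers=62)

```text
time: 35.35
tool_pos: [560.4, -79.8, 153.4]
tcp_rot: [179.9, -0.4, 179.9]
ft_force: [1.2, 0.2, -0.3]
finger_gap: 62.3
```

Request:
drive_tool([
  [[0, 0, 30], 0],
  [[10, 0, 60], 0],
  [[30, 0, 85], 0],
  [[30, 0, 100], 0],
  [[30, 0, 100], 0],
  [[30, 0, 100], 0],
  [[30, 0, 100], 0],
  [[30, 0, 100], 0],
])

```text
time: 36.02
tool_pos: [592.0, -80.2, 254.7]
tcp_rot: [180.0, -0.2, 179.9]
ft_force: [-1.1, 0.2, -0.3]
finger_gap: 61.8
```

```bash
python3 look.py 27;  python3 -c "
from h import *
crop('d27',245,170,345,250,6,'d27a')
crop('s27',255,150,345,240,6,'s27a');crop('w27',90,70,220,230,4,'w27a')
"
```

```text
36.0167 [591.99034533 -80.19763093 254.67450334] [-1.10994596  0.24587777 -0.30352666] 61.769667572063284
```

View pics/w27.png

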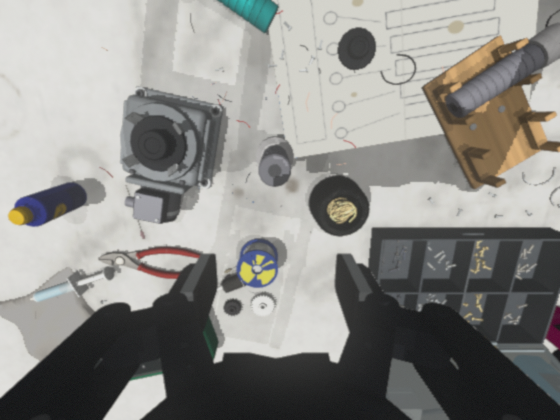

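View pics/d27a.png

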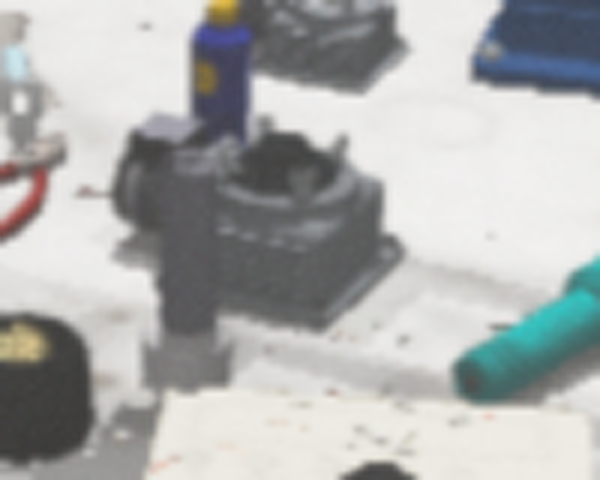

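View pics/s27a.png

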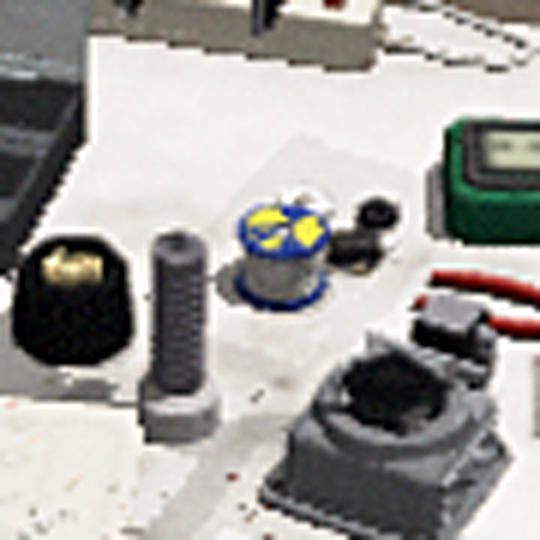

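View pics/w27a.png

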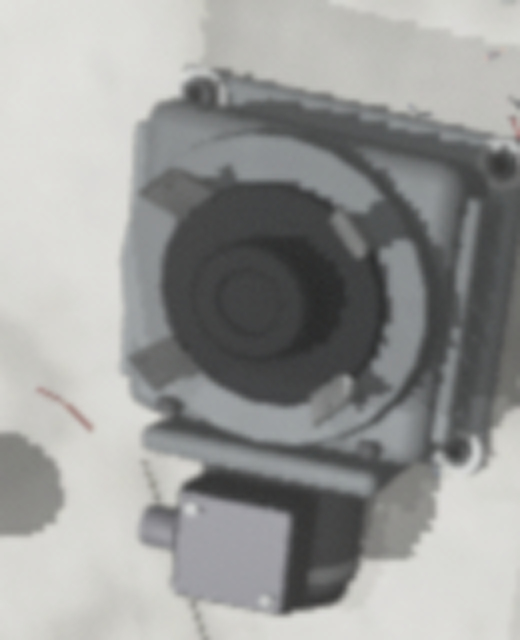

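```bash
python3 -c "
from h import *
print(onz('w27',90+251/4,70+304/4,77), onz('w27',90+251/4,70+304/4,88),onz('w27',90+275/4,70+292/4,61))
print(r.sense()['qd'].round(2),r.sense()['ft_force']);print(r.hand_in())"
```

```text
[ 544.14876749 -201.70098817   77.        ] [ 543.09749484 -197.17902085   88.        ] [ 542.58361371 -201.59876402   61.        ]
[-0.01 -0.15 -0.63 -0.05  0.09  0.01] [-0.00703505 -0.5372816   0.21315101]
the job is handed in; nothing more can be done
None
```

I did every step of the job and handed it in at about 36 s of the 72 s allowed. No verdict was reported.

- **Cover laid on the clips:** I gripped the large cover by its hub, laid it on the four clips and let go. The camera showed it level and within about 1 mm of the seat centre.
- **Driver stood up:** I lifted the large driver out of the rack. The moves cannot tilt the tool, so I loosened the grip until the driver swung upright in the fingers. I then set it on the bench and released it there.
- **Pressing home:** I took the driver again from above, centred its ring over the hub and pressed. It stopped hard at about 27 N, well past the 13 N peak, with the ring face at an estimated 63 mm, which matches a cover that is fully home.
- **Finish:** I stood the driver back on the bench and moved the gripper away.

**Last checks:**
- The wrist picture shows all four clips over the cover's rim.
- The cover measured at about (543, -202) mm against (542.5, -203) mm for the seat. That is 1.5 to 2.3 mm off, about the calibration error and inside the 3 mm limit.
- I did not measure the cover's height after releasing it; that it is home rests on the hard stop and the picture.
- The driver stands upright and free. I saw no other object displaced, but I did not measure each one.

**Disagreement:** the side and wrist views first differed by about 3 mm on the driver's position over the hub. I re-measured and corrected this before lowering. During the final press there was a side force of about 11 N.

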